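# Put the ma'amoul moulds away in their hasp-locked case

### The job

Put the ma'amoul moulds away: swing the case's hasp off the lid and only then open the lid wide, and lay every mould that is out on the counter flat in a pocket of its own with its carved face down, so turn over those that lie carved face up. Then close the lid fully and swing the hasp back down flat over it. Leave the jar, the funnel and the spoon where they are.

Things in the scene. Friction and masses are not known exactly. Their poses are not given: they have to be found in the camera images.
- case: fixed green wooden case 125 (x) x 288 (y) mm, 50 mm high without lid; origin under its centre; front (-x, with the hasp) to the robot. Walls 8 mm, blue floor 8 mm up. Four pale ridges 6 mm high along x bound 3 pockets side by side in y, each 109 (x) x 62 (y) mm; ridges 22 mm wide between pockets, 21 mm at the side walls. Fingers can straddle a mould in y with tips 7 mm or more above the floor
- pocket0 (a point): middle of the floor of the right-hand pocket (case y = -84 mm, 8 mm above the counter); axes as the case's. A seated mould's origin lies 14 mm above this point.
- pocket1 (a point): the same for the middle pocket (case y = 0)
- pocket2 (a point): the same for the left-hand pocket (case y = +84 mm)
- lid (a joint): angle of the lid, hinged on the case's far (+x) top edge: 0 closed, grows as it opens upward and away from the robot, to 1.95 rad. It stays where it is left (friction 0.24 N m, weight 0.15 N m when flat). 8 mm thick, its top 58.5 mm above the counter when closed.
- lid_knob (a point): centre of the black barrel grip on the lid, 24 mm in diameter, 30 mm long along the case's y, on a thin stem. Lid closed: 28 mm above the lid's top, 22 mm behind its front edge, 90 mm right (-y) of its middle. Can be pinched by its two flat ends, tool pointing down, and carried round the hinge: it turns between the fingers.
- lid_hinge (a point): middle of the lid's hinge axis (along the case's y), 50.5 mm above the counter; from it the grip lies 103 mm to -x, 36 mm up and 90 mm to -y when the lid is closed
- hasp (a joint): angle of the brass hasp: 0 flat on the lid over the catch (a steel staple standing in its slot), 1.57 straight up, to 2.6 leaning to the front (-x). Starts at 0 to 0.3. Stays where it is left (friction 0.07 N m). It does not itself stop the lid from being lifted: swing it off first.
- hasp_knob (a point): centre of the red barrel grip near the hasp's free end: 22 mm in diameter, 30 mm long along the case's y; 27 mm above the lid's top when closed. Can be pinched by its two flat ends, tool pointing down, and carried round the hinge. The strap is 26 mm wide, 4 mm thick, and ends 10 mm beyond the grip.
- hasp_hinge (a point): middle of the hasp's hinge axis (along the case's y), at case x = -72 mm, 64 mm above the counter; from it the grip lies 66 mm to +x and 22 mm up when the hasp is closed
- mould_a: wooden ma'amoul mould: a dark brown block 95 x 52 x 28 mm (its x, y, z), 0.1 kg, origin at its middle; +z points out of its CARVED face (60 x 34 mm recess, 10 mm deep, pale floor, flower pattern), the other face is plain. 2 or 3 alike moulds lie flat on the counter right of the case (any one may be absent); this one at first carved face up.
- mould_b: wooden ma'amoul mould: a dark brown block 95 x 52 x 28 mm (its x, y, z), 0.1 kg, origin at its middle; +z points out of its CARVED face (60 x 34 mm recess, 10 mm deep, pale floor, flower pattern), the other face is plain. 2 or 3 alike moulds lie flat on the counter right of the case (any one may be absent); this one at first carved face up.
- mould_c: wooden ma'amoul mould: a dark brown block 95 x 52 x 28 mm (its x, y, z), 0.1 kg, origin at its middle; +z points out of its CARVED face (60 x 34 mm recess, 10 mm deep, pale floor, flower pattern), the other face is plain. 2 or 3 alike moulds lie flat on the counter right of the case (any one may be absent); this one at first carved face down.
- jar: glass storage jar with a white lid and wire latch, 96 mm in diameter, 135 mm high, origin under its centre; not to be moved
- funnel: grey plastic funnel standing mouth down, 100 mm in diameter, 100 mm high, origin under its centre; not to be moved
- spoon: stainless spoon 180 mm long lying on the counter; not to be moved

How it is judged (in metres and radians):
On the way, in this order (a step that is already met when the one before it is completed fails the run):
1. the hasp is swung off the lid (past 1.2 rad) (value of joint hasp above 1.2 rad), for 0.2 s.
2. the lid is open (past 1.0 rad) (value of joint lid above 1 rad), for 0.2 s.
3. every mould lies in a pocket, carved face down, with the lid open (angle between each of mould_a, mould_b, mould_c's own z axis and vertical above 3 rad and ((x of mould_a in the frame of pocket0 between -0.01 and 0.01 m and y of mould_a in the frame of pocket0 between -0.008 and 0.008 m and z of mould_a in the frame of pocket0 between 0.01 and 0.018 m) or (x of mould_a in the frame of pocket1 between -0.01 and 0.01 m and y of mould_a in the frame of pocket1 between -0.008 and 0.008 m and z of mould_a in the frame of pocket1 between 0.01 and 0.018 m) or (x of mould_a in the frame of pocket2 between -0.01 and 0.01 m and y of mould_a in the frame of pocket2 between -0.008 and 0.008 m and z of mould_a in the frame of pocket2 between 0.01 and 0.018 m)) and ((x of mould_b in the frame of pocket0 between -0.01 and 0.01 m and y of mould_b in the frame of pocket0 between -0.008 and 0.008 m and z of mould_b in the frame of pocket0 between 0.01 and 0.018 m) or (x of mould_b in the frame of pocket1 between -0.01 and 0.01 m and y of mould_b in the frame of pocket1 between -0.008 and 0.008 m and z of mould_b in the frame of pocket1 between 0.01 and 0.018 m) or (x of mould_b in the frame of pocket2 between -0.01 and 0.01 m and y of mould_b in the frame of pocket2 between -0.008 and 0.008 m and z of mould_b in the frame of pocket2 between 0.01 and 0.018 m)) and ((x of mould_c in the frame of pocket0 between -0.01 and 0.01 m and y of mould_c in the frame of pocket0 between -0.008 and 0.008 m and z of mould_c in the frame of pocket0 between 0.01 and 0.018 m) or (x of mould_c in the frame of pocket1 between -0.01 and 0.01 m and y of mould_c in the frame of pocket1 between -0.008 and 0.008 m and z of mould_c in the frame of pocket1 between 0.01 and 0.018 m) or (x of mould_c in the frame of pocket2 between -0.01 and 0.01 m and y of mould_c in the frame of pocket2 between -0.008 and 0.008 m and z of mould_c in the frame of pocket2 between 0.01 and 0.018 m)) and value of joint lid above 0.6 rad), for 0.2 s.
4. the lid is closed again (below 0.05 rad) (value of joint lid below 0.05 rad), for 0.2 s.
5. the hasp lies over the closed lid (value of joint lid below 0.05 rad and value of joint hasp below 0.1 rad), for 0.2 s.
At the end, for the whole second after the job is handed in: Every mould present lies at rest in a pocket, carved face down: tilted less than 8 degrees, its middle within 10 mm (along the case) and 8 mm (across) of the pocket's and 10 to 18 mm above the pocket's floor; the lid is closed (below 0.05 rad) and the hasp lies over it (below 0.10 rad) (all of step 5 and angle between each of mould_a, mould_b, mould_c's own z axis and vertical above 3 rad and ((x of mould_a in the frame of pocket0 between -0.01 and 0.01 m and y of mould_a in the frame of pocket0 between -0.008 and 0.008 m and z of mould_a in the frame of pocket0 between 0.01 and 0.018 m) or (x of mould_a in the frame of pocket1 between -0.01 and 0.01 m and y of mould_a in the frame of pocket1 between -0.008 and 0.008 m and z of mould_a in the frame of pocket1 between 0.01 and 0.018 m) or (x of mould_a in the frame of pocket2 between -0.01 and 0.01 m and y of mould_a in the frame of pocket2 between -0.008 and 0.008 m and z of mould_a in the frame of pocket2 between 0.01 and 0.018 m)) and ((x of mould_b in the frame of pocket0 between -0.01 and 0.01 m and y of mould_b in the frame of pocket0 between -0.008 and 0.008 m and z of mould_b in the frame of pocket0 between 0.01 and 0.018 m) or (x of mould_b in the frame of pocket1 between -0.01 and 0.01 m and y of mould_b in the frame of pocket1 between -0.008 and 0.008 m and z of mould_b in the frame of pocket1 between 0.01 and 0.018 m) or (x of mould_b in the frame of pocket2 between -0.01 and 0.01 m and y of mould_b in the frame of pocket2 between -0.008 and 0.008 m and z of mould_b in the frame of pocket2 between 0.01 and 0.018 m)) and ((x of mould_c in the frame of pocket0 between -0.01 and 0.01 m and y of mould_c in the frame of pocket0 between -0.008 and 0.008 m and z of mould_c in the frame of pocket0 between 0.01 and 0.018 m) or (x of mould_c in the frame of pocket1 between -0.01 and 0.01 m and y of mould_c in the frame of pocket1 between -0.008 and 0.008 m and z of mould_c in the frame of pocket1 between 0.01 and 0.018 m) or (x of mould_c in the frame of pocket2 between -0.01 and 0.01 m and y of mould_c in the frame of pocket2 between -0.008 and 0.008 m and z of mould_c in the frame of pocket2 between 0.01 and 0.018 m)) and linear speed of each of mould_a, mould_b, mould_c below 0.02 m/s); the robot touches nothing.
It fails at once if the lid is lifted (above 0.15 rad) while the hasp is still over it (below 0.6 rad) (value of joint lid above 0.15 rad and value of joint hasp below 0.6 rad).
It fails at once if the jar is moved by more than 40 mm (distance of jar from where it was at the start of the episode above 0.04 m).
It fails at once if the funnel is moved by more than 40 mm (distance of funnel from where it was at the start of the episode above 0.04 m).
It fails at once if the spoon is moved by more than 40 mm (distance of spoon from where it was at the start of the episode above 0.04 m).
Of mould_a, mould_b, mould_c only 2 to 3 are there at a start; the rules pass over those that are not, and their reading is None.
At some moment in a run one of mould_a, mould_b, mould_c may be knocked a few centimetres aside while the robot is not near it.
Once in a run the grip may slacken for a moment while it holds something.
It also fails if it takes over 210 s, if anything falls off the work surface, if the arm or the gripper's body presses on something with over 40 N, if the wrist force passes 120 N, or if a joint passes its speed limit or range.

### The arm

A 6-joint arm with a two-finger parallel gripper is mounted at the origin on the work surface. World frame = base frame: x ahead of the robot, y to its left, z up, the work surface at z = 0. Lengths are in mm, angles in rad, forces in N, time in s.
With the tool pointing down it reaches from about 275 to 750 mm from the base axis. Payload 10.2 kg.
Tool frame: the origin (TCP) lies between the finger pads, 19 mm behind the fingertips; this is the grasp point; z points along the fingers, y is the line along which they close (so a half turn about z gives the same grasp; the last joint's range is limited). The gripper opens to 85 mm and grips with 20 to 120 N. Pads are 22 mm wide; open, the fingers measure 114 mm over their backs; the gripper's body (76 mm by 85 mm) begins 54 mm behind the grasp point. The pads swing forward as they close: fully open they stand 13 mm farther back than shut.
Start: joints at [0.947, 0.313, 1.498, -0, 1.331, -0.223], TCP at [204.844, 483.394, 249.994] pointing down, gripper open.
Joint ranges: [-2.94, 2.94], [-0.97, 2.17], [0.19, 2.56], [-1.23, 4.37], [0.02, 3.11], [-2.88, 2.88]. Speed limits (rad/s): [2.39, 2.39, 3.01, 3.14, 3.14, 3.14].

### API

Orientations are given as a unit quaternion [w, x, y, z].
In Python, from rig import ctrl, capture, camera_info gives the robot as it stands.
- The arm moves only by the tool apply_moves, never from a script. Its argument "targets" is a list of rows, each a list of 3 entries, a list of its own where there are three numbers: the finger opening in mm, from 0 to 85.4, then the shift along the world's x, y, z in mm, then the turn, a rotation vector about the world's x, y, z in degrees. In form: [[grip, [dx, dy, dz], [rx, ry, rz]], ...]. A call has 1 to 20 rows; each row is the pose to reach, as a shift and turn from the pose commanded when the call began; what a row does not reach only later rows make up. A row lasts 1/10 s, in which the tool goes at most 50 mm and 8.59 degrees, less where a joint would pass 70% of its speed; a pose out of reach is approached as far as the arm can. A call with a gripper value outside its range is refused whole. The fingers move at their own pace and stop on an object; "squeeze" is the grip in N (left out, the last holds). Time passes only in rows, so rows that repeat a pose let the fingers close. It gives the time, the measured TCP pose, the force, the opening and the grip force at its end, in the units of the state.
- ctrl.sense(): the state, without advancing time (a new reading comes with each control period).
- capture(name): name is "side" or "top"; returns (picture, depth): 420x560x3 uint8, blue, green, red; 420x560 float32, mm along the optical axis (not along the pixel's ray), 0 where there is no reading.
- camera_info(name): a dict with "vfov" (degrees; the focal length in pixels is half the picture's height over the tangent of half this angle, whatever the lens; pixels are square), "cx", "cy" (the principal point, pixels), "extrinsics" (4x4, takes a point from camera to world coordinates). Camera axes: x right, y down, z forward; pixel columns grow to the right and rows downward; lengths in mm; the calibration is good to about 2 mm. A picture is of the moment at which its call begins. camera_info takes no time and is no camera call.
- ctrl.finish_job(): hands the job in; it is judged then, once.
The state is a dict: "time_s": time; "joints": joint angles; "dq": joint speeds; "tau": joint torques, N m; "eef_pos": TCP position; "ee_rot": TCP orientation; "force": force on the tool from outside, world axes, zero at the start; "wrist_torque": the same for the moment, N m; "grip_width": opening from 0.0 (shut) to 1.0 (fully open); "grip_force": force on a finger pad.
Only numpy, scipy, OpenCV 4.12 (cv2) and the standard library are available. Lean on these libraries where they do the work, as an engineer would, in place of code of your own. Each camera call takes 0.05 s, during which the arm holds its last target. There are 200 camera calls.

## Working session

There is one attempt and no reset: what is moved stays moved. The work goes in short steps, Python scripts to look and compute and a tool call to move; the robot and the scene stay as the last step left them, time stands still between calls to the robot, and variables do not carry over. Pictures are saved under pics/ and viewed, at most 16 in all, crops included, and the job is handed in when it is done.

Besides the shell and the picture viewer there is one more tool, called after "Call:" as name(argument=value, ...) on one line, values as JSON. apply_moves: Moves the arm, as the interface text tells. Its arguments: {"type":"object","properties":{"targets":{"type":"array","items":{"type":"array"}},"squeeze":{"type":"number"}},"required":["targets"]}

```bash
mkdir -p pics; ls; cat > h.py <<'E'
import numpy as np, cv2
from rig import ctrl, capture, camera_info
def K(n):
    c=camera_info(n); f=210/np.tan(np.radians(c['vfov'])/2); return f,c['cx'],c['cy'],np.array(c['extrinsics'])
def cloud(n,d):
    f,cx,cy,T=K(n); v,u=np.mgrid[:420,:560]
    P=np.stack([(u-cx)/f*d,(v-cy)/f*d,d],-1)@T[:3,:3].T+T[:3,3]; P[d==0]=np.nan; return P
def ray(n,u,v,z):
    f,cx,cy,T=K(n); r=T[:3,:3]@[(u-cx)/f,(v-cy)/f,1]; o=T[:3,3]; return o+r*(z-o[2])/r[2]
E
python3 - <<'E'
from h import *
s=ctrl.sense(); print(s)
for n in('top','side'):
    im,d=capture(n); cv2.imwrite(f'pics/{n}0.png',im); np.save(n+'0.npy',d); print(n,K(n), camera_info(n))
E
```

```text
pics
{'time_s': 0.0, 'joints': array([ 9.46622076e-01,  3.13467180e-01,  1.49844390e+00,  1.11171406e-05,
        1.33098647e+00, -2.23402246e-01]), 'dq': array([ 0.00107117,  0.00024802, -0.00250046,  0.00106079,  0.00065369,
       -0.00139228]), 'tau': array([-2.74046848e-03, -4.12269831e+01, -2.59729600e+01, -4.26827546e-04,
        4.26739192e-03,  2.93781852e-05]), 'eef_pos': array([204.68911033, 483.20236458, 249.4236993 ]), 'ee_rot': array([-2.73218297e-04,  1.99048879e-01,  9.79989346e-01, -5.92510567e-04]), 'force': array([-0.00688609,  0.19615679,  0.8716294 ]), 'wrist_torque': array([-0.04232475,  0.01921897,  0.03000884]), 'grip_force': 0.0, 'grip_width': 1.0016323005361223}
top (np.float64(544.4330222218031), 274.6688852393585, 211.50546962187798, array([[ 1.20140020e-02, -9.92104663e-01,  1.24835897e-01,
         3.41482153e+02],
       [-9.99895415e-01, -1.29248572e-02, -6.48904421e-03,
         4.52701904e+01],
       [ 8.05129717e-03, -1.24744882e-01, -9.92156183e-01,
         1.59820528e+03],
       [ 0.00000000e+00,  0.00000000e+00,  0.00000000e+00,
         1.000
[... 601 characters left out ...]
12e+02],
       [-6.34319738e-01, -4.53547181e-01,  6.26045864e-01,
        -7.65298259e+02],
       [ 1.30623537e-02, -8.15989385e-01, -5.77919283e-01,
         8.46543014e+02],
       [ 0.00000000e+00,  0.00000000e+00,  0.00000000e+00,
         1.00000000e+00]])) {'vfov': 51.49620577187587, 'cx': 275.7505030308102, 'cy': 217.62091047986988, 'extrinsics': array([[ 7.72960442e-01, -3.58407976e-01,  5.23522567e-01,
        -1.57516412e+02],
       [-6.34319738e-01, -4.53547181e-01,  6.26045864e-01,
        -7.65298259e+02],
       [ 1.30623537e-02, -8.15989385e-01, -5.77919283e-01,
         8.46543014e+02],
       [ 0.00000000e+00,  0.00000000e+00,  0.00000000e+00,
         1.00000000e+00]])}
```

View pics/top0.png

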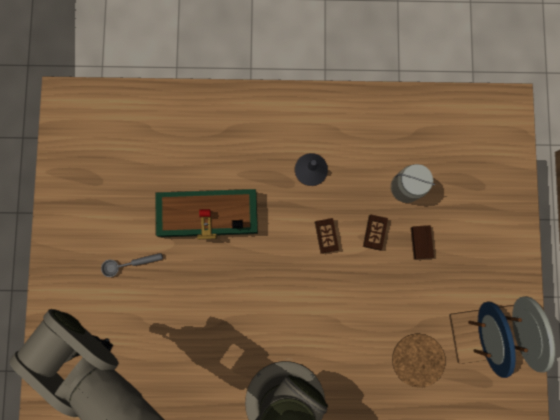

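View pics/side0.png

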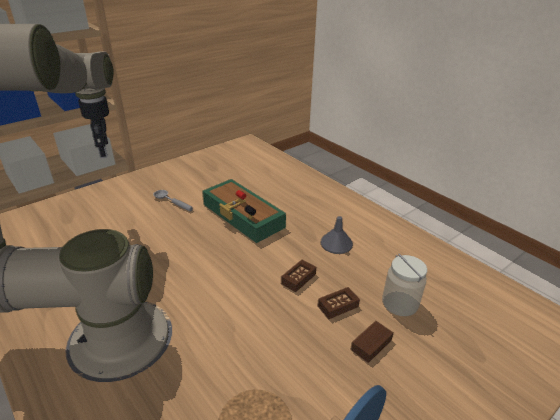

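Top view: case about (207,213), red hasp grip (205,213), black lid grip (237,224), carved-up moulds (327,236) and (375,232), plain-up mould (422,242), funnel (312,169), jar (415,182) and spoon (135,265). The side view agrees.

```bash
cat >> h.py <<'E'
def rect(xy):
    (c,s,a)=cv2.minAreaRect(xy.astype(np.float32)); 
    if s[0]<s[1]: s=(s[1],s[0]); a+=90
    return np.round(c,1),np.round(s,1),round((a+90)%180-90,1)
def moulds(n='top',zlo=18,zhi=36,show=True):
    im,d=capture(n); P=cloud(n,d); g=im.max(2)
    m=((P[...,2]>zlo)&(P[...,2]<zhi)&(P[...,0]>150)&(np.abs(P[...,1])<700)).astype(np.uint8)
    k,l,st,ce=cv2.connectedComponentsWithStats(m)
    for i in range(1,k):
        if 150<st[i,4]<1500:
            q=P[l==i]; print(n,'mould? px',ce[i].round(),rect(q[:,:2]),'z',np.nanmedian(q[:,2]).round(1),st[i,4],'bright',(g[l==i]>100).sum())
    return im,d,P
E
python3 - <<'E'
from h import *
for n in('top','side'):
    im,d,P=moulds(n)
    hsv=cv2.cvtColor(im,cv2.COLOR_BGR2HSV).astype(int); H,S,V=hsv[...,0],hsv[...,1],hsv[...,2]
    near=(P[...,2]<150)&(P[...,0]>150)
    g=(H>65)&(H<95)&(S>120)&near
    gt=g&(P[...,2]>45)
    print(n,'green',gt.sum(),rect(P[gt][:,:2]),np.nanmedian(P[gt][:,2]))
    r=((H<6)|(H>174))&(S>180)&(V>80)&near
    print('red',r.sum(),np.nanmedian(P[r],0),np.nanmin(P[r],0),np.nanmax(P[r],0))
    c=np.array(rect(P[gt][:,:2])[0])
    b=(V<40)&(np.hypot(P[...,0]-c[0],P[...,1]-c[1])<110)&(P[...,2]>62)
    print('black',b.sum(),np.nanmedian(P[b],0),np.nanmin(P[b],0),np.nanmax(P[b],0))
    lid=(np.abs(P[...,2]-58.5)<5)&(np.hypot(P[...,0]-c[0],P[...,1]-c[1])<160)
    print('top layer',rect(P[lid][:,:2]),np.nanmedian(P[lid][:,2]))
    t=(np.abs(P[...,2])<3)&(P[...,0]>200);print('table z',np.nanmedian(P[t][:,2]))
E
```

```text
top mould? px [311. 169.] (array([670.7, -71.8]), array([86.2, 83.7]), 16.1) z 25.8 316 bright 0
top mould? px [375. 232.] (array([ 483.6, -257.7]), array([95.4, 53.1]), -11.6) z 26.8 526 bright 49
top mould? px [327. 235.] (array([ 472.6, -116.1]), array([95.5, 53. ]), 10.8) z 26.8 537 bright 59
top mould? px [423. 242.] (array([ 456.8, -394.2]), array([95.1, 54.9]), 4.1) z 29.0 605 bright 1
top mould? px [466. 331.] (array([ 205.3, -513.1]), array([112.3,  82.5]), 3.2) z 22.3 818 bright 740
top green 818 (array([529.8, 230.5]), array([280. , 122.2]), -87.3) 59.22384336519633
red 74 [525.73380713 231.96179809  96.41879782] [515.50896832 216.98596939  86.23851813] [536.17433278 246.46138423 103.4356265 ]
black 79 [493.91025012 139.41404333  97.17284215] [483.40644981 125.2364377   63.22956094] [506.14561772 154.09430689 106.52215056]
top layer (array([526.9, 232. ]), array([288.5, 135.8]), -87.2) 59.351442569985466
table z 0.3100995712600252
side mould? px [495.  98.] (array([2220.4,  306.6]), array([784.8,  41.5]), 89.7) z 27.0 484 bright 484
side mould? px [247. 222.] (array([479.2
[... 320 characters left out ...]
97.1, 56. ]), -10.3) z 25.9 595 bright 89
side mould? px [399. 305.] (array([ 594.6, -364.3]), array([95.7, 47.4]), -65.4) z 26.8 193 bright 156
side mould? px [372. 338.] (array([ 454.9, -394.6]), array([98.6, 54. ]), 4.8) z 27.5 815 bright 40
side green 3 (array([475. , 156.1]), array([66., 10.]), -75.4) 53.755777501229545
red 56 [520.32893025 222.9840981   92.47965437] [511.71333386 212.96911424  78.94849061] [533.7531758  245.09501304 100.31764027]
black 62 [489.63367435 130.60990827  91.24391437] [480.51093461 121.93355622  79.81363646] [505.58364763 153.83155603 100.66278899]
top layer (array([524.2, 200.8]), array([234.6, 139.4]), -86.9) 58.749316031085016
table z -0.22766884238234297
```

Call:
apply_moves(targets=[[50, [320, -252, -100], [0, 0, 25.8]], [50, [320, -252, -100], [0, 0, 25.8]], [50, [320, -252, -100], [0, 0, 25.8]], [50, [320, -252, -100], [0, 0, 25.8]], [50, [320, -252, -100], [0, 0, 25.8]], [50, [320, -252, -100], [0, 0, 25.8]], [50, [320, -252, -100], [0, 0, 25.8]], [50, [320, -252, -100], [0, 0, 25.8]], [50, [320, -252, -100], [0, 0, 25.8]], [50, [320, -252, -100], [0, 0, 25.8]], [50, [320, -252, -100], [0, 0, 25.8]], [50, [320, -252, -100], [0, 0, 25.8]], [50, [320, -252, -100], [0, 0, 25.8]], [50, [320, -252, -100], [0, 0, 25.8]]], squeeze=40)

```text
time_s: 1.6
eef_pos: [524.4, 232.1, 150.4]
ee_rot: [0.0, -0.025, 1.0, 0.0]
force: [0.4, 0.6, 0.2]
grip_width: 0.589
grip_force: 0.0
```

```bash
python3 - <<'E'
from h import *
s=ctrl.sense(); print(s['time_s'],s['joints'].round(3),s['eef_pos'],s['ee_rot'].round(4),s['grip_width'])
im,d=capture('side'); cv2.imwrite('pics/s1.png',cv2.resize(im[60:280,120:400],None,fx=2.6,fy=2.6))
E
```

```text
1.6 [ 0.212  0.51   1.48   0.     1.151 -1.409] [524.37679839 232.1095446  150.3902879 ] [ 2.000e-04 -2.540e-02  9.997e-01  1.000e-04] 0.5888000086953424
```

View pics/s1.png

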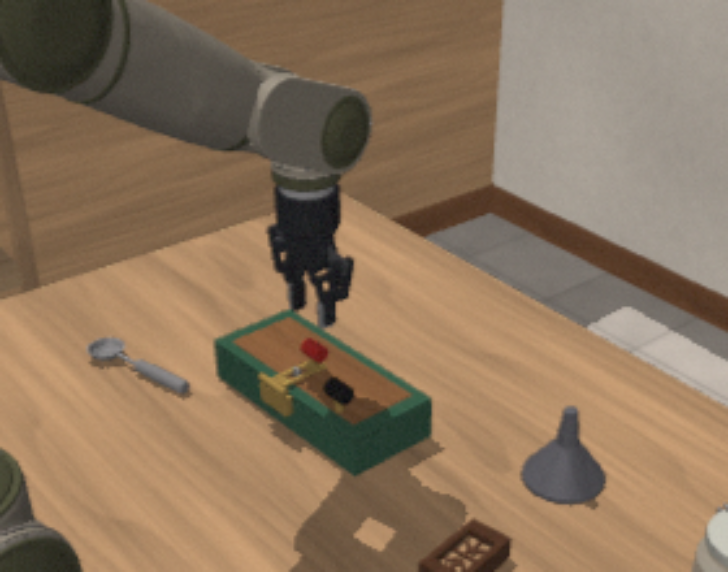

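The gripper stands above the red hasp grip, pads either side of it in y. Descend and pinch.

Call:
apply_moves(targets=[[50, [0, -1, -30], [0, 0, 0]], [50, [0, -1, -65], [0, 0, 0]], [50, [0, -1, -65], [0, 0, 0]], [50, [0, -1, -65], [0, 0, 0]], [20, [0, -1, -65], [0, 0, 0]], [20, [0, -1, -65], [0, 0, 0]], [20, [0, -1, -65], [0, 0, 0]], [20, [0, -1, -65], [0, 0, 0]], [20, [0, -1, -65], [0, 0, 0]], [20, [0, -1, -65], [0, 0, 0]]], squeeze=40)

```text
time_s: 2.65
eef_pos: [525.8, 231.3, 87.0]
ee_rot: [0.002, -0.025, 1.0, 0.001]
force: [1.3, 5.6, 2.3]
grip_width: 0.343
grip_force: 42.2
```

```bash
python3 - <<'E'
import numpy as np
y=np.radians(2.8);c,s=np.cos(y),np.sin(y)
r=lambda f:np.array([66*np.cos(f)-22*np.sin(f),66*np.sin(f)+22*np.cos(f)])
for f in np.arange(0,2.25,.2): d=r(f)-r(0); print(round(f,1),np.round([d[0]*c,d[0]*s,d[1]]))
l=lambda f:np.array([-103*np.cos(f)+36*np.sin(f),103*np.sin(f)+36*np.cos(f)])
for f in np.arange(0,1.95,.15): d=l(f)-l(0); print('lid',round(f,2),np.round([d[0]*c,d[0]*s,d[1]]))
E
```

```text
0.0 [0. 0. 0.]
0.2 [-6. -0. 13.]
0.4 [-14.  -1.  24.]
0.6 [-24.  -1.  33.]
0.8 [-36.  -2.  41.]
1.0 [-49.  -2.  45.]
1.2 [-63.  -3.  47.]
1.4 [-76.  -4.  47.]
1.6 [-90.  -4.  43.]
1.8 [-102.   -5.   37.]
2.0 [-113.   -6.   29.]
2.2 [-122.   -6.   18.]
lid 0.0 [0. 0. 0.]
lid 0.15 [ 7.  0. 15.]
lid 0.3 [15.  1. 29.]
lid 0.45 [26.  1. 41.]
lid 0.6 [38.  2. 52.]
lid 0.75 [52.  3. 61.]
lid 0.9 [67.  3. 67.]
lid 1.05 [83.  4. 71.]
lid 1.2 [99.  5. 73.]
lid 1.35 [115.   6.  72.]
lid 1.5 [131.   6.  69.]
lid 1.65 [147.   7.  64.]
lid 1.8 [161.   8.  56.]
```

Call:
apply_moves(targets=[[20, [-6, 0, 13], [0, 0, 0]], [20, [-14, -1, 24], [0, 0, 0]], [20, [-24, -1, 33], [0, 0, 0]], [20, [-36, -2, 41], [0, 0, 0]], [20, [-49, -2, 45], [0, 0, 0]], [20, [-63, -3, 47], [0, 0, 0]], [20, [-76, -4, 47], [0, 0, 0]], [20, [-90, -4, 43], [0, 0, 0]], [20, [-102, -5, 37], [0, 0, 0]], [20, [-113, -6, 29], [0, 0, 0]], [20, [-118, -6, 24], [0, 0, 0]], [20, [-118, -6, 24], [0, 0, 0]], [50, [-118, -6, 24], [0, 0, 0]], [50, [-118, -6, 24], [0, 0, 0]], [50, [-118, -6, 24], [0, 0, 0]], [50, [-118, -6, 75], [0, 0, 0]], [50, [-118, -6, 75], [0, 0, 0]]])

```text
time_s: 4.35
eef_pos: [409.0, 224.9, 164.5]
ee_rot: [0.004, -0.025, 1.0, 0.001]
force: [1.2, -0.1, -0.4]
grip_width: 0.587
grip_force: 0.0
```

```bash
python3 - <<'E'
from h import *
s=ctrl.sense(); print(s['time_s'],s['joints'].round(3),s['eef_pos'],s['ee_rot'].round(4),s['grip_width'],s['force'])
im,d=capture('top');P=cloud('top',d)
hsv=cv2.cvtColor(im,cv2.COLOR_BGR2HSV).astype(int); H,S,V=hsv[...,0],hsv[...,1],hsv[...,2]
r=((H<6)|(H>174))&(S>180)&(V>60)&(P[...,0]>300)&(P[...,2]<150)
print('red',r.sum(),np.nanmedian(P[r],0))
im2,d=capture('side'); P=cloud('side',d)
hsv=cv2.cvtColor(im2,cv2.COLOR_BGR2HSV).astype(int); H,S,V=hsv[...,0],hsv[...,1],hsv[...,2]
r=((H<6)|(H>174))&(S>180)&(V>60)&(P[...,0]>300)&(P[...,2]<150)
print('red',r.sum(),np.nanmedian(P[r],0))
E
```

```text
4.35 [ 0.251  0.274  1.791 -0.     1.069 -1.369] [409.04067553 224.91206719 164.46443307] [ 4.000e-03 -2.470e-02  9.997e-01  9.000e-04] 0.587180903170665 [ 1.23532201 -0.08071616 -0.40281814]
red 0 [nan nan nan]
red 44 [411.79096273 215.4494364  123.60537917]
  return np.nanmean(a, axis, out=out, keepdims=keepdims)
```

Call:
apply_moves(targets=[[50, [43, -43, 0], [0, 0, 0]], [50, [85, -85, 0], [0, 0, 0]], [50, [85, -85, 0], [0, 0, 0]], [50, [85, -85, -40], [0, 0, 0]], [50, [85, -85, -77], [0, 0, 0]], [50, [85, -85, -77], [0, 0, 0]], [50, [85, -85, -77], [0, 0, 0]], [20, [85, -85, -77], [0, 0, 0]], [20, [85, -85, -77], [0, 0, 0]], [20, [85, -85, -77], [0, 0, 0]], [20, [85, -85, -77], [0, 0, 0]], [20, [85, -85, -77], [0, 0, 0]], [20, [85, -85, -77], [0, 0, 0]]])

```text
time_s: 5.75
eef_pos: [492.7, 139.7, 84.8]
ee_rot: [0.002, -0.025, 1.0, 0.0]
force: [-0.8, 1.1, 7.6]
grip_width: 0.345
grip_force: 40.0
```

Call:
apply_moves(targets=[[20, [7, 0, 15], [0, 0, 0]], [20, [15, 1, 29], [0, 0, 0]], [20, [26, 1, 41], [0, 0, 0]], [20, [38, 2, 52], [0, 0, 0]], [20, [52, 3, 61], [0, 0, 0]], [20, [67, 3, 67], [0, 0, 0]], [20, [83, 4, 71], [0, 0, 0]], [20, [99, 5, 73], [0, 0, 0]], [20, [115, 6, 72], [0, 0, 0]], [20, [131, 6, 69], [0, 0, 0]], [20, [147, 7, 64], [0, 0, 0]], [20, [161, 8, 56], [0, 0, 0]], [20, [161, 8, 56], [0, 0, 0]], [20, [161, 8, 56], [0, 0, 0]], [50, [161, 8, 56], [0, 0, 0]], [50, [161, 8, 56], [0, 0, 0]], [50, [161, 8, 56], [0, 0, 0]], [50, [161, 8, 110], [0, 0, 0]], [50, [161, 8, 170], [0, 0, 0]], [50, [161, 8, 170], [0, 0, 0]]])

```text
time_s: 7.75
eef_pos: [653.8, 147.5, 259.4]
ee_rot: [0.004, -0.025, 1.0, 0.0]
force: [0.0, 0.8, 0.4]
grip_width: 0.586
grip_force: 0.0
```

```bash
python3 - <<'E'
from h import *
s=ctrl.sense(); print(s['time_s'],s['joints'].round(3),s['eef_pos'],s['ee_rot'].round(4),s['force'])
im,d=capture('side'); cv2.imwrite('pics/s2.png',cv2.resize(im[60:360,120:440],None,fx=2,fy=2)); moulds('top'); 
E
```

```text
7.75 [ 0.048  0.642  0.974 -0.     1.517 -1.573] [653.84863556 147.52796789 259.35606151] [ 4.400e-03 -2.480e-02  9.997e-01  1.000e-04] [0.01699123 0.7853456  0.3555639 ]
top mould? px [311. 169.] (array([671.2, -71.9]), array([86.1, 84.7]), 19.1) z 26.7 318 bright 0
top mould? px [375. 232.] (array([ 484.2, -257.7]), array([96.2, 53.2]), -11.0) z 26.8 532 bright 68
top mould? px [327. 235.] (array([ 472.2, -115.9]), array([95. , 53.5]), 10.4) z 26.7 518 bright 0
top mould? px [422. 242.] (array([ 457. , -394.6]), array([95.5, 55.9]), 4.4) z 28.6 605 bright 4
top mould? px [466. 331.] (array([ 205.1, -514. ]), array([112.3,  81.5]), 3.6) z 22.0 826 bright 765
```

View pics/s2.png

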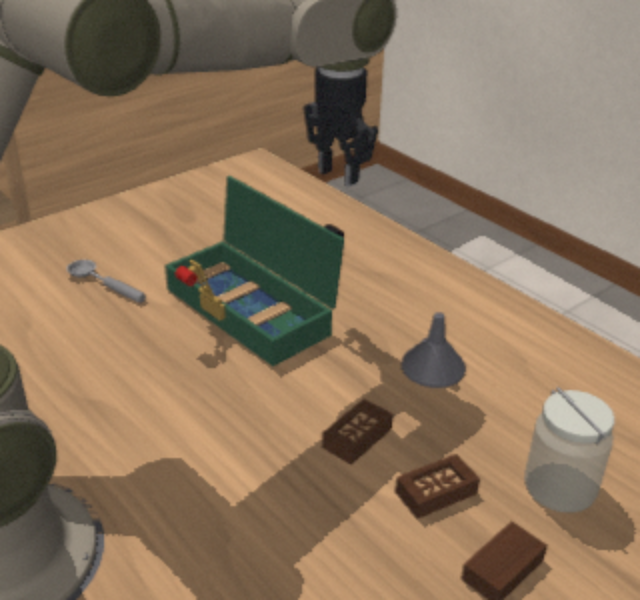

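Side view: lid stands wide open (~1.75 rad), hasp leans to the front, pockets empty with blue floor, moulds undisturbed. Fetch the plain-up mould first.

Call:
apply_moves(targets=[[75, [-40, -45, 0], [0, 0, 1.4]], [75, [-198, -542, 0], [0, 0, 1.4]], [75, [-198, -542, 0], [0, 0, 1.4]], [75, [-198, -542, 0], [0, 0, 1.4]], [75, [-198, -542, 0], [0, 0, 1.4]], [75, [-198, -542, 0], [0, 0, 1.4]], [75, [-198, -542, 0], [0, 0, 1.4]], [75, [-198, -542, 0], [0, 0, 1.4]], [75, [-198, -542, 0], [0, 0, 1.4]], [75, [-198, -542, 0], [0, 0, 1.4]], [75, [-198, -542, 0], [0, 0, 1.4]], [75, [-198, -542, 0], [0, 0, 1.4]], [75, [-198, -542, 0], [0, 0, 1.4]], [75, [-198, -542, 0], [0, 0, 1.4]], [75, [-198, -542, -100], [0, 0, 1.4]], [75, [-198, -542, -100], [0, 0, 1.4]], [75, [-198, -542, -150], [0, 0, 1.4]], [75, [-198, -542, -150], [0, 0, 1.4]]])

```text
time_s: 9.65
eef_pos: [453.1, -390.3, 96.5]
ee_rot: [-0.004, -0.038, 0.999, 0.005]
force: [-0.2, 0.5, -1.7]
grip_width: 0.881
grip_force: 0.0
```

```bash
python3 - <<'E'
from h import *
s=ctrl.sense(); print(s['time_s'],s['joints'].round(3),s['eef_pos'],s['ee_rot'].round(4),s['grip_width'])
moulds('side')
E
```

```text
9.65 [-0.907  0.63   1.436  0.     1.09  -2.553] [ 453.11343355 -390.32125622   96.50111395] [-0.0039 -0.0378  0.9993  0.0055] 0.8808166828846097
side mould? px [495.  98.] (array([2221.1,  307.9]), array([784.1,  43.6]), 89.7) z 27.2 473 bright 473
side mould? px [248. 200.] (array([582.1, 250.5]), array([261.2,  48.8]), -76.8) z 27.3 242 bright 0
side mould? px [247. 222.] (array([479.3, 206.5]), array([312. , 118.4]), -63.6) z 27.3 327 bright 16
side mould? px [298. 273.] (array([ 469.6, -116.4]), array([99.2, 54.6]), 10.7) z 25.7 490 bright 120
side mould? px [337. 300.] (array([ 480.8, -258.6]), array([95.5, 55. ]), -11.8) z 25.9 576 bright 140
side mould? px [371. 339.] (array([ 454.7, -394.9]), array([98.8, 52.8]), 4.7) z 27.5 795 bright 57
```

Call:
apply_moves(targets=[[75, [0, 0, 0], [0, 0, 0]], [75, [0, 0, -40], [0, 0, 0]], [75, [0, 0, -70], [0, 0, 0]], [75, [0, 0, -81], [0, 0, 0]], [75, [0, 0, -81], [0, 0, 0]], [75, [0, 0, -81], [0, 0, 0]], [40, [0, 0, -81], [0, 0, 0]], [40, [0, 0, -81], [0, 0, 0]], [40, [0, 0, -81], [0, 0, 0]], [40, [0, 0, -81], [0, 0, 0]], [40, [0, 0, -81], [0, 0, 0]], [40, [0, 0, -81], [0, 0, 0]]], squeeze=50)

```text
time_s: 10.9
eef_pos: [455.5, -395.3, 23.9]
ee_rot: [0.001, -0.037, 0.999, -0.001]
force: [-0.5, 1.0, 6.5]
grip_width: 0.597
grip_force: 53.1
```

```bash
python3 - <<'E'
from h import *
s=ctrl.sense(); print(s['time_s'],s['joints'].round(3),s['eef_pos'],s['ee_rot'].round(4),s['grip_width'])
E
```

```text
10.9 [-0.909  0.734  1.471  0.     0.934 -2.554] [ 455.48848636 -395.29534619   23.90615009] [ 9.000e-04 -3.700e-02  9.993e-01 -1.200e-03] 0.5967022310416046
```

Call:
apply_moves(targets=[[62, [0, 0, 0], [0, 0, 0]], [62, [0, 0, 0], [0, 0, 0]], [62, [0, 0, 6], [0, 0, 0]], [62, [0, 0, 6], [0, 0, 0]], [62, [0, 0, 6], [0, 0, 0]], [40, [0, 0, 6], [0, 0, 0]], [40, [0, 0, 6], [0, 0, 0]], [40, [0, 0, 6], [0, 0, 0]], [40, [0, 0, 6], [0, 0, 0]], [40, [0, 0, 6], [0, 0, 0]]])

```text
time_s: 11.9
eef_pos: [455.0, -394.7, 28.3]
ee_rot: [0.0, -0.037, 0.999, -0.0]
force: [-1.0, 2.0, 5.7]
grip_width: 0.598
grip_force: 53.3
```

```bash
python3 - <<'E'
from h import *
s=ctrl.sense(); print(s['time_s'],s['joints'].round(3),s['eef_pos'],s['ee_rot'].round(4),s['grip_width'])
E
```

```text
11.9 [-0.909  0.727  1.47   0.     0.945 -2.554] [ 454.9612002  -394.74938854   28.32479042] [ 2.000e-04 -3.690e-02  9.993e-01 -2.000e-04] 0.5980984895183409
```

Call:
apply_moves(targets=[[40, [0, 0, 50], [0, 0, 0]], [40, [0, 0, 100], [0, 0, 0]], [40, [0, 0, 130], [0, 0, -1.4]], [40, [70, 710, 130], [0, 0, -1.4]], [40, [70, 710, 130], [0, 0, -1.4]], [40, [70, 710, 130], [0, 0, -1.4]], [40, [70, 710, 130], [0, 0, -1.4]], [40, [70, 710, 130], [0, 0, -1.4]], [40, [70, 710, 130], [0, 0, -1.4]], [40, [70, 710, 130], [0, 0, -1.4]], [40, [70, 710, 130], [0, 0, -1.4]], [40, [70, 710, 130], [0, 0, -1.4]], [40, [70, 710, 130], [0, 0, -1.4]], [40, [70, 710, 130], [0, 0, -1.4]], [40, [70, 710, 130], [0, 0, -1.4]], [40, [70, 710, 130], [0, 0, -1.4]], [40, [70, 710, 130], [0, 0, -1.4]], [40, [70, 710, 130], [0, 0, -1.4]], [40, [70, 710, 130], [0, 0, -1.4]], [40, [70, 710, 130], [0, 0, -1.4]]])

```text
time_s: 13.9
eef_pos: [524.7, 314.4, 157.5]
ee_rot: [-0.001, -0.025, 1.0, -0.0]
force: [0.9, -1.6, -1.3]
grip_width: 0.596
grip_force: 53.4
```

Call:
apply_moves(targets=[[40, [0, 0, 0], [0, 0, 0]], [40, [0, 0, 0], [0, 0, 0]], [40, [0, 0, 0], [0, 0, 0]]])

```text
time_s: 14.2
eef_pos: [525.1, 314.5, 158.2]
ee_rot: [0.0, -0.024, 1.0, -0.0]
force: [0.4, 0.6, -0.9]
grip_width: 0.596
grip_force: 53.4
```

```bash
python3 - <<'E'
from h import *
s=ctrl.sense(); print(s['time_s'],s['joints'].round(3),s['eef_pos'],s['ee_rot'].round(4),s['grip_width'])
im,d=capture('side'); cv2.imwrite('pics/s3.png',cv2.resize(im[60:360,120:440],None,fx=2,fy=2))
E
```

```text
14.2 [ 0.349  0.581  1.34  -0.     1.22  -1.27 ] [525.07608213 314.5263165  158.18337482] [ 0.     -0.0241  0.9997 -0.    ] 0.5955999049656031
```

View pics/s3.png

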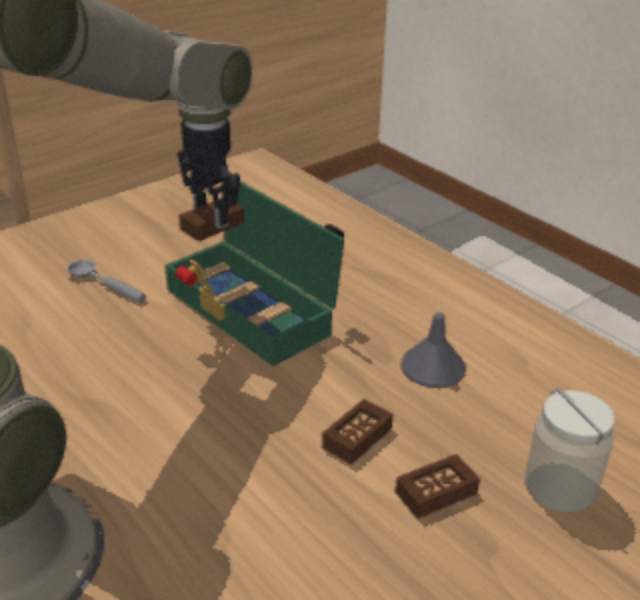

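The mould hangs level over the left pocket. Lower and release it, narrow opening.

Call:
apply_moves(targets=[[40, [0, 1, -50], [0, 0, 0]], [40, [0, 1, -80], [0, 0, 0]], [40, [0, 1, -105], [0, 0, 0]], [40, [0, 1, -115], [0, 0, 0]], [40, [0, 1, -121], [0, 0, 0]], [40, [0, 1, -121], [0, 0, 0]], [40, [0, 1, -121], [0, 0, 0]], [64, [0, 1, -121], [0, 0, 0]], [64, [0, 1, -121], [0, 0, 0]], [64, [0, 1, -121], [0, 0, 0]], [64, [0, 1, -90], [0, 0, 0]], [64, [0, 1, -40], [0, 0, 0]], [64, [0, 1, 0], [0, 0, 0]], [64, [0, 1, 0], [0, 0, 0]]])

```text
time_s: 15.65
eef_pos: [527.0, 317.3, 164.3]
ee_rot: [0.005, -0.025, 1.0, 0.002]
force: [0.9, -0.1, -0.5]
grip_width: 0.75
grip_force: 0.0
```

Call:
apply_moves(targets=[[70, [-30, -50, 20], [0, 0, 0]], [70, [-130, -420, 20], [0, 0, -80]], [70, [-130, -420, 20], [0, 0, -80]], [70, [-130, -420, 20], [0, 0, -80]], [70, [-130, -420, 20], [0, 0, -80]], [70, [-130, -420, 20], [0, 0, -80]], [70, [-130, -420, 20], [0, 0, -80]], [70, [-130, -420, 20], [0, 0, -80]], [70, [-130, -420, 20], [0, 0, -80]], [70, [-130, -420, 20], [0, 0, -80]], [70, [-130, -420, 20], [0, 0, -80]], [70, [-130, -420, 20], [0, 0, -80]], [70, [-130, -420, 20], [0, 0, -80]], [70, [-130, -420, 20], [0, 0, -80]], [70, [-130, -420, 20], [0, 0, -80]]])

```text
time_s: 17.15
eef_pos: [394.9, -103.4, 178.0]
ee_rot: [-0.0, 0.623, 0.782, -0.0]
force: [0.1, -0.2, -0.6]
grip_width: 0.819
grip_force: 0.0
```

```bash
python3 - <<'E'
from h import *
s=ctrl.sense(); print(s['time_s'],s['joints'].round(3),s['eef_pos'],s['ee_rot'].round(4),s['grip_width'])
moulds('top',zlo=20,zhi=42); moulds('side')
E
```

```text
17.15 [-0.545  0.135  1.926 -0.     1.08  -0.77 ] [ 394.88820587 -103.37982328  177.95544957] [-0.      0.6232  0.7821 -0.    ] 0.8194849335219264
top mould? px [311. 169.] (array([669.9, -71. ]), array([83.5, 81.9]), -19.4) z 30.2 356 bright 0
top mould? px [177. 214.] (array([527.5, 319. ]), array([96.5, 58.5]), 2.3) z 36.4 585 bright 0
top mould? px [375. 232.] (array([ 484.3, -258. ]), array([95.6, 53.4]), -11.0) z 27.1 499 bright 51
top mould? px [467. 332.] (array([ 203.3, -512.8]), array([111. ,  76.9]), 5.4) z 23.3 642 bright 568
side mould? px [494.  98.] (array([2223.8,  305.5]), array([787.3,  41.6]), -89.7) z 26.9 480 bright 480
side mould? px [237. 197.] (array([544. , 284.5]), array([181.8,  83.5]), -87.2) z 30.6 308 bright 0
side mould? px [336. 241.] (array([658.5, -79.2]), array([84. , 62.3]), -54.4) z 25.9 209 bright 22
side mould? px [298. 273.] (array([ 468.8, -116.5]), array([97.8, 55.3]), 10.6) z 25.8 492 bright 107
side mould? px [338. 300.] (array([ 482.2, -258.5]), array([98.9, 55.2]), -11.5) z 25.8 597 bright 114
side mould? px [399. 305.] (array([ 593.9, -363.9]), array([95.5, 48. ]), -66.6) z 27.0 194 bright 193
```

Call:
apply_moves(targets=[[70, [0, 0, 60], [0, 0, -44]], [70, [0, 0, 60], [0, 0, -44]], [70, [0, 0, 60], [0, 0, -44]], [70, [0, 0, 60], [0, 0, -44]], [70, [0, 0, 60], [0, 0, -44]], [70, [0, 0, 60], [0, 0, -44]], [70, [0, 0, 60], [0, 0, -44]]])

```text
time_s: 17.95
eef_pos: [394.8, -103.5, 238.0]
ee_rot: [-0.0, 0.87, 0.493, -0.0]
force: [-0.6, -0.5, -0.2]
grip_width: 0.822
grip_force: 0.0
```

Call:
apply_moves(targets=[[70, [0, 0, 0], [60, -36, 0]], [70, [0, 0, 0], [60, -36, 0]], [70, [0, 0, 0], [60, -36, 0]], [70, [0, 0, 0], [60, -36, 0]], [70, [0, 0, 0], [60, -36, 0]], [70, [0, 0, 0], [60, -36, 0]], [70, [0, 0, 0], [60, -36, 0]], [70, [0, 0, 0], [60, -36, 0]], [70, [0, 0, 0], [60, -36, 0]], [70, [0, 0, 0], [60, -36, 0]], [70, [0, 0, 0], [60, -36, 0]]])

```text
time_s: 19.05
eef_pos: [395.0, -103.5, 238.3]
ee_rot: [-0.282, 0.714, 0.404, 0.497]
force: [0.2, -0.4, -0.5]
grip_width: 0.817
grip_force: 0.0
```

```bash
python3 - <<'E'
from h import *
s=ctrl.sense(); print(s['time_s'],s['joints'].round(3),s['eef_pos'],s['ee_rot'].round(4),s['grip_width'])
im,d=capture('side'); cv2.imwrite('pics/s4.png',im)
E
```

```text
19.05 [-1.098  0.294  2.033  0.931  1.695 -0.899] [ 395.03080124 -103.46376862  238.32450947] [-0.2822  0.714   0.4039  0.4974] 0.8167842513214552
```

View pics/s4.png

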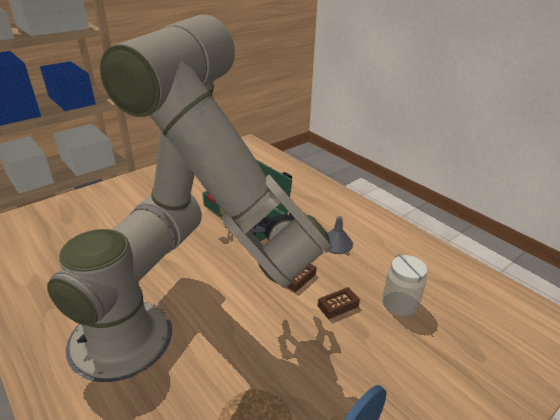

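Call:
apply_moves(targets=[[70, [0, 0, 0], [-60, 36, 0]], [70, [0, 0, 0], [-60, 36, 0]], [70, [0, 0, 0], [-60, 36, 0]], [70, [0, 0, 0], [-60, 36, 0]], [70, [0, 0, 0], [-60, 36, 0]], [70, [0, 0, 0], [-60, 36, 0]], [70, [0, 0, 0], [-60, 36, 0]], [70, [0, 0, 0], [-60, 36, 0]], [70, [0, 0, 0], [-60, 36, 0]], [70, [0, 0, 0], [-106, 64, 0]], [70, [0, 0, 0], [-106, 64, 0]], [70, [0, 0, 0], [-106, 64, 0]], [70, [0, 0, 0], [-106, 64, 0]], [70, [0, 0, 0], [-106, 64, 0]], [70, [0, 0, 0], [-106, 64, 0]], [70, [0, 0, 0], [-106, 64, 0]], [70, [0, 0, 0], [-106, 64, 0]]])

```text
time_s: 20.8
eef_pos: [394.6, -103.4, 237.3]
ee_rot: [0.22, 0.777, 0.438, -0.394]
force: [-0.2, 0.3, -0.2]
grip_width: 0.818
grip_force: 0.0
```

```bash
python3 - <<'E'
from h import *
s=ctrl.sense(); print(s['time_s'],s['joints'].round(3),s['eef_pos'],s['ee_rot'].round(4),s['grip_width'])
E
```

```text
20.8 [-0.116  0.372  1.724 -0.821  1.566  0.663] [ 394.59577454 -103.40516051  237.29107246] [ 0.2203  0.7775  0.4376 -0.3944] 0.8177537356148248
```

```bash
cat >> h.py <<'E'
from scipy.spatial.transform import Rotation as R
def want(yaw,tilt):  # tool y at yaw deg (horizontal), tilted +tilt about it
    t=np.radians(yaw); f=np.array([np.cos(t),np.sin(t),0]); z=np.array([0,0,-1.]); x=np.cross(f,z)
    return R.from_rotvec(f*np.radians(tilt))*R.from_matrix(np.c_[x,f,z])
def go(p,yaw,tilt,p0=None,R0=None):
    s=ctrl.sense()
    if R0 is None: w,x,y,z=s['ee_rot']; R0=R.from_quat([x,y,z,w]); p0=s['eef_pos']
    T=want(yaw,tilt); print('shift',(np.array(p)-p0).round(1),'turn',np.degrees((T*R0.inv()).as_rotvec()).round(1))
    return np.array(p),T
E
python3 - <<'E'
from h import *
a=go((456,-119,120),-79.4,35)
b=go((456,-119,27),-79.4,35,*a)
c=go((456,-119,150),-79.4,35,*b)
d=go((400,-100,150),-31,-10,*b)
e=go((400,-100,150),-31,-55,*b)
go((400,-100,150),-31,-55,*d)
E
```

```text
shift [  61.4  -15.6 -117.3] turn [ 51.6 -74.9 -38. ]
shift [  0   0 -93] turn [0. 0. 0.]
shift [  0   0 123] turn [0. 0. 0.]
shift [-56  19 123] turn [-26.4  38.   45.8]
shift [-56  19 123] turn [-52.6  75.7  37.8]
shift [0 0 0] turn [-38.6  23.2  -0. ]
```

Call:
apply_moves(targets=[[75, [61, -16, 0], [51.6, -74.9, -38]], [75, [61, -16, 0], [51.6, -74.9, -38]], [75, [61, -16, 0], [51.6, -74.9, -38]], [75, [61, -16, 0], [51.6, -74.9, -38]], [75, [61, -16, 0], [51.6, -74.9, -38]], [75, [61, -16, 0], [51.6, -74.9, -38]], [75, [61, -16, 0], [51.6, -74.9, -38]], [75, [61, -16, 0], [51.6, -74.9, -38]], [75, [61, -16, 0], [51.6, -74.9, -38]], [75, [61, -16, 0], [51.6, -74.9, -38]], [75, [61, -16, 0], [51.6, -74.9, -38]], [75, [61, -16, 0], [51.6, -74.9, -38]], [75, [61, -16, -50], [51.6, -74.9, -38]], [75, [61, -16, -100], [51.6, -74.9, -38]], [75, [61, -16, -140], [51.6, -74.9, -38]], [75, [61, -16, -140], [51.6, -74.9, -38]], [75, [61, -16, -140], [51.6, -74.9, -38]], [75, [61, -16, -140], [51.6, -74.9, -38]]])

```text
time_s: 22.6
eef_pos: [456.9, -120.9, 100.8]
ee_rot: [-0.025, 0.949, 0.086, 0.301]
force: [-0.0, 0.3, 0.3]
grip_width: 0.878
grip_force: 0.0
```

```bash
python3 - <<'E'
from h import *
s=ctrl.sense(); print(s['time_s'],s['joints'].round(3),s['eef_pos'],s['ee_rot'].round(4),s['grip_width'])
go((456,-119,27),-79.4,35)
im,d=capture('side'); cv2.imwrite('pics/s5.png',cv2.resize(im[150:350,200:450],None,fx=2.4,fy=2.4));moulds('side')
E
```

```text
22.6 [-0.756  0.256  2.196  1.065  0.556 -0.262] [ 456.87986232 -120.94568947  100.8401327 ] [-0.0253  0.9495  0.0864  0.3007] 0.8775195028334674
shift [ -0.9   1.9 -73.8] turn [0.2 0.2 0.3]
side mould? px [495.  98.] (array([2224.7,  305.9]), array([786.2,  37.5]), -89.6) z 27.1 481 bright 481
side mould? px [336. 241.] (array([659.3, -80.4]), array([80.4, 58.3]), -51.4) z 26.2 215 bright 25
side mould? px [298. 273.] (array([ 469.5, -117.1]), array([99.6, 55. ]), 11.0) z 26.0 464 bright 83
side mould? px [338. 300.] (array([ 480.5, -259.3]), array([98.2, 55.8]), -11.2) z 25.7 606 bright 110
side mould? px [399. 306.] (array([ 594.5, -364.7]), array([95.3, 46.4]), -64.5) z 27.3 191 bright 189
```

View pics/s5.png

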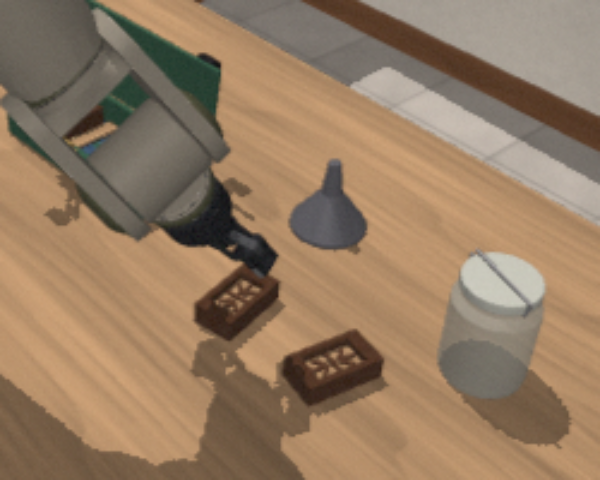

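The tilted open gripper hovers over the first carved-up mould; nothing else moved. Descend and grip.

Call:
apply_moves(targets=[[75, [-1, 2, -30], [0, 0, 0]], [75, [-1, 2, -60], [0, 0, 0]], [75, [-1, 2, -72], [0, 0, 0]], [75, [-1, 2, -72], [0, 0, 0]], [75, [-1, 2, -72], [0, 0, 0]], [40, [-1, 2, -72], [0, 0, 0]], [40, [-1, 2, -72], [0, 0, 0]], [40, [-1, 2, -72], [0, 0, 0]], [40, [-1, 2, -72], [0, 0, 0]], [40, [-1, 2, -72], [0, 0, 0]], [40, [-1, 2, -72], [0, 0, 0]]], squeeze=60)

```text
time_s: 23.8
eef_pos: [455.3, -118.1, 27.4]
ee_rot: [-0.026, 0.95, 0.087, 0.3]
force: [-8.8, -0.0, 15.2]
grip_width: 0.594
grip_force: 59.6
```

```bash
python3 - <<'E'
from h import *
s=ctrl.sense(); print(s['time_s'],s['eef_pos'],s['ee_rot'].round(4),s['grip_width'],s['force'])
p=s['eef_pos']; w,x,y,z=s['ee_rot']; r0=R.from_quat([x,y,z,w])
print(np.degrees(np.arctan2(*r0.as_matrix()[[1,0],1])))
go((400,-100,150),-31,-10); go((400,-100,100),-31,-55); go((400,-100,63.5),-31,-55)
E
```

```text
23.8 [ 455.26437725 -118.08124182   27.37440911] [-0.0265  0.9497  0.0866  0.2997] 0.5942950247895847 [-8.83669294 -0.04768755 15.16063192]
-79.61082610269027
shift [-55.3  18.1 122.6] turn [-26.3  38.2  46. ]
shift [-55.3  18.1  72.6] turn [-52.5  75.9  37.9]
shift [-55.3  18.1  36.1] turn [-52.5  75.9  37.9]
```

Call:
apply_moves(targets=[[40, [0, 0, 50], [0, 0, 0]], [40, [0, 0, 100], [0, 0, 0]], [40, [-55, 18, 123], [-52.5, 75.9, 37.9]], [40, [-55, 18, 123], [-52.5, 75.9, 37.9]], [40, [-55, 18, 123], [-52.5, 75.9, 37.9]], [40, [-55, 18, 123], [-52.5, 75.9, 37.9]], [40, [-55, 18, 123], [-52.5, 75.9, 37.9]], [40, [-55, 18, 123], [-52.5, 75.9, 37.9]], [40, [-55, 18, 123], [-52.5, 75.9, 37.9]], [40, [-55, 18, 123], [-52.5, 75.9, 37.9]], [40, [-55, 18, 123], [-52.5, 75.9, 37.9]], [40, [-55, 18, 123], [-52.5, 75.9, 37.9]], [40, [-55, 18, 123], [-52.5, 75.9, 37.9]], [40, [-55, 18, 123], [-52.5, 75.9, 37.9]], [40, [-55, 18, 123], [-52.5, 75.9, 37.9]], [40, [-55, 18, 123], [-52.5, 75.9, 37.9]], [40, [-55, 18, 123], [-52.5, 75.9, 37.9]]])

```text
time_s: 25.5
eef_pos: [400.0, -99.6, 149.3]
ee_rot: [0.228, 0.773, 0.435, -0.402]
force: [0.2, -0.2, -0.3]
grip_width: 0.593
grip_force: 64.3
```

```bash
python3 - <<'E'
from h import *
s=ctrl.sense(); print(s['time_s'],s['joints'].round(3),s['eef_pos'],s['ee_rot'].round(4),s['grip_width'])
go((400,-100,63.5),-31,-55)
im,d=capture('side'); cv2.imwrite('pics/s6.png',cv2.resize(im[130:350,200:450],None,fx=2.4,fy=2.4))
E
```

```text
25.5 [-0.1    0.529  1.775 -0.843  1.446  0.83 ] [400.02537753 -99.5668337  149.26620989] [ 0.2278  0.7727  0.4355 -0.4017] 0.5931799653400865
shift [ -0.   -0.4 -85.8] turn [0.1 0.1 0.1]
```

View pics/s6.png

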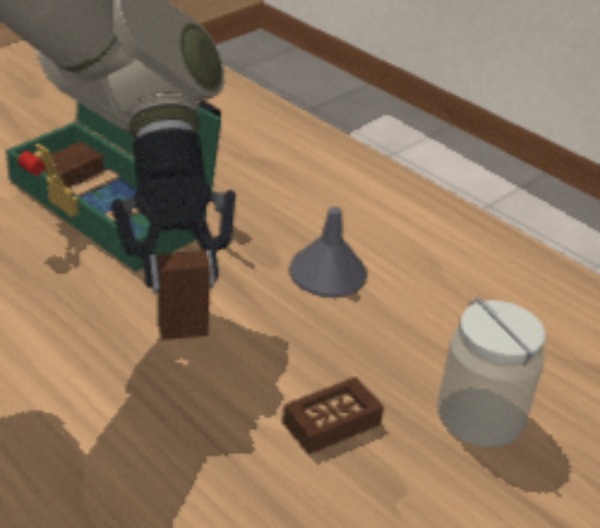

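The mould is held upright on end. Set it down.

Call:
apply_moves(targets=[[40, [0, 0, -50], [0, 0, 0]], [40, [0, 0, -75], [0, 0, 0]], [40, [0, 0, -82], [0, 0, 0]], [40, [0, 0, -85], [0, 0, 0]], [40, [0, 0, -87], [0, 0, 0]], [40, [0, 0, -87], [0, 0, 0]], [40, [0, 0, -87], [0, 0, 0]]])

```text
time_s: 26.25
eef_pos: [399.9, -99.9, 64.8]
ee_rot: [0.229, 0.772, 0.435, -0.403]
force: [-4.4, 1.9, 11.4]
grip_width: 0.595
grip_force: 65.0
```

Call:
apply_moves(targets=[[56, [0, 0, 0], [0, 0, 0]], [60, [0, 0, 0], [0, 0, 0]], [75, [0, 0, 0], [0, 0, 0]], [75, [0, 0, 0], [0, 0, 0]], [75, [8, 14, 12], [0, 0, 0]], [75, [19, 32, 26], [0, 0, 0]], [75, [38, 63, 52], [0, 0, 0]], [75, [38, 63, 100], [0, 0, 0]], [75, [38, 63, 130], [0, 0, 0]], [75, [38, 63, 130], [0, 0, 0]]])

```text
time_s: 27.25
eef_pos: [439.0, -36.4, 195.4]
ee_rot: [0.229, 0.773, 0.435, -0.4]
force: [-0.2, 0.0, 0.2]
grip_width: 0.88
grip_force: 0.0
```

```bash
cat >> h.py <<'E'
def stand(n='side'):
    im,d=capture(n); P=cloud(n,d)
    m=((P[...,2]>40)&(P[...,2]<103)&(P[...,0]>330)&(P[...,0]<470)&(P[...,1]>-190)&(P[...,1]<-20)).astype(np.uint8)
    k,l,st,ce=cv2.connectedComponentsWithStats(m)
    for i in range(1,k):
        if st[i,4]>40:
            q=P[l==i]; print(n,ce[i].round(),st[i,4],'z',np.nanmax(q[:,2]).round(1),rect(q[:,:2])); t=q[q[:,2]>90]
            if len(t)>5: print('top',len(t),rect(t[:,:2]))
    return im
E
python3 - <<'E'
from h import *
s=ctrl.sense(); print(s['time_s'],s['joints'].round(3),s['eef_pos'],s['ee_rot'].round(4),s['grip_width'])
im=stand(); stand('top'); cv2.imwrite('pics/s7.png',cv2.resize(im[130:350,200:450],None,fx=2.4,fy=2.4))
E
```

```text
27.25 [ 0.025  0.543  1.594 -0.767  1.632  0.781] [439.03979166 -36.41988615 195.35507968] [ 0.2294  0.7731  0.4353 -0.4003] 0.8801123373369648
side [276. 271.] 463 z 98.1 (array([ 391.2, -111.5]), array([52.5, 35.1]), -29.6)
top 175 (array([ 391.7, -111.2]), array([52.4, 32.3]), -31.7)
top [327. 262.] 218 z 102.9 (array([ 393.5, -111.1]), array([52.7, 28.5]), -30.8)
top 187 (array([ 393.8, -111.4]), array([52.1, 28.4]), -30.5)
```

View pics/s7.png

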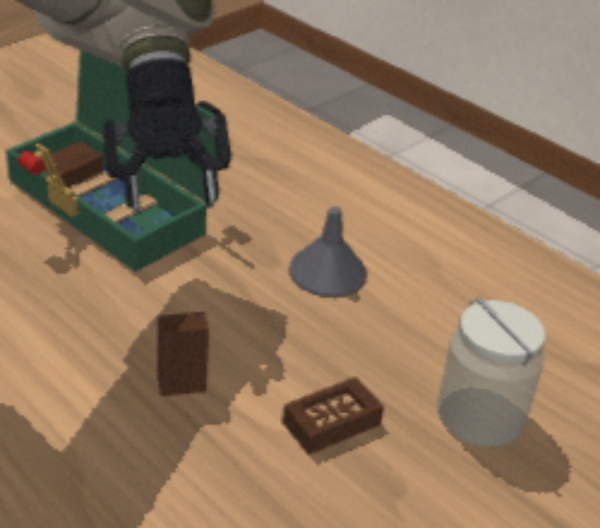

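```bash
python3 - <<'E'
from h import *
a=go((340,-198,190),-31,0); b=go((340,-198,190),-31,80,*a)
b=go((340,-198,77),-31,80,*a)
E
```

```text
shift [ -97.8 -161.4   -1.9] turn [ 47.2 -28.4   0.1]
shift [0 0 0] turn [ 68.6 -41.2   0. ]
shift [   0    0 -113] turn [ 68.6 -41.2   0. ]
```

Call:
apply_moves(targets=[[75, [-20, -40, 40], [47.2, -28.4, 0]], [75, [-60, -90, 20], [47.2, -28.4, 0]], [75, [-98, -161, 0], [47.2, -28.4, 0]], [75, [-98, -161, 0], [47.2, -28.4, 0]], [75, [-98, -161, 0], [47.2, -28.4, 0]], [75, [-98, -161, 0], [47.2, -28.4, 0]], [75, [-98, -161, 0], [47.2, -28.4, 0]], [75, [-98, -161, 0], [47.2, -28.4, 0]]])

```text
time_s: 28.15
eef_pos: [338.8, -198.7, 191.1]
ee_rot: [-0.001, 0.872, 0.49, -0.0]
force: [-0.2, -0.9, 0.4]
grip_width: 0.875
grip_force: 0.0
```

Call:
apply_moves(targets=[[75, [0, 0, 0], [68.6, -41.2, 0]], [75, [0, 0, 0], [68.6, -41.2, 0]], [75, [0, 0, 0], [68.6, -41.2, 0]], [75, [0, 0, 0], [68.6, -41.2, 0]], [75, [0, 0, 0], [68.6, -41.2, 0]], [75, [0, 0, 0], [68.6, -41.2, 0]], [75, [0, 0, 0], [68.6, -41.2, 0]], [75, [0, 0, 0], [68.6, -41.2, 0]], [75, [0, 0, 0], [68.6, -41.2, 0]], [75, [0, 0, 0], [68.6, -41.2, 0]], [75, [0, 0, -40], [68.6, -41.2, 0]], [75, [0, 0, -80], [68.6, -41.2, 0]], [75, [0, 0, -113], [68.6, -41.2, 0]], [75, [0, 0, -113], [68.6, -41.2, 0]], [75, [0, 0, -113], [68.6, -41.2, 0]], [75, [0, 0, -113], [68.6, -41.2, 0]]])

```text
time_s: 29.75
eef_pos: [340.0, -197.6, 80.2]
ee_rot: [-0.317, 0.667, 0.378, 0.558]
force: [0.3, -0.3, 0.1]
grip_width: 0.879
grip_force: 0.0
```

```bash
python3 - <<'E'
from h import *
s=ctrl.sense(); print(s['time_s'],s['joints'].round(3),s['eef_pos'],s['ee_rot'].round(4),s['grip_width'],s['force'])
go((386.3,-122.1,61),-31,80)
im=stand(); stand('top'); cv2.imwrite('pics/s8.png',cv2.resize(im[130:350,150:450],None,fx=2.4,fy=2.4))
E
```

```text
29.75 [-1.323  0.814  1.924  0.777  1.682 -1.286] [ 340.04862464 -197.62210596   80.2050805 ] [-0.3168  0.6672  0.3782  0.5581] 0.8790664216019993 [ 0.26300842 -0.34062585  0.06393164]
shift [ 46.3  75.5 -19.2] turn [ 0.1 -0.1 -0.1]
top [327. 262.] 215 z 103.0 (array([ 394. , -111.2]), array([53.2, 28.5]), -31.3)
top 188 (array([ 393.5, -110.9]), array([52. , 28.5]), -31.3)
```

View pics/s8.png

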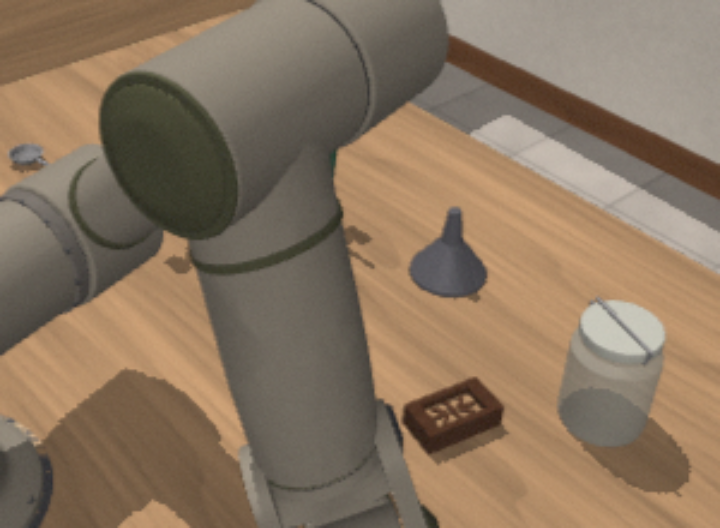

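```bash
python3 - <<'E'
import numpy as np
from scipy.spatial.transform import Rotation as R
D=[([.947,.313,1.498],[204.7,483.2,249.4],[0,.199,.98,0]),([.212,.51,1.48],[524.4,232.1,150.4],[0,-.0254,.9997,0]),([.251,.274,1.791],[409,224.9,164.5],[.004,-.0247,.9997,0]),
([.048,.642,.974],[653.8,147.5,259.4],[.0044,-.0248,.9997,0]),([.349,.581,1.34],[525.1,314.5,158.2],[0,-.0241,.9997,0]),([-.545,.135,1.926],[394.9,-103.4,178],[0,.6232,.7821,0]),
([-1.098,.294,2.033],[395,-103.5,238.3],[-.2822,.714,.4039,.4974]),([-.116,.372,1.724],[394.6,-103.4,237.3],[.2203,.7775,.4376,-.3944]),([-.756,.256,2.196],[456.9,-120.9,100.8],[-.0253,.9495,.0864,.3007]),
([-.1,.529,1.775],[400,-99.6,149.3],[.2278,.7727,.4355,-.4017]),([-1.323,.814,1.924],[340,-197.6,80.2],[-.3168,.6672,.3782,.5581])]
A=[];b=[]
for j,p,q in D:
    c,s=np.cos(j[0]),np.sin(j[0]); s2,c2,s3,c3=np.sin(j[1]),np.cos(j[1]),np.sin(j[1]+j[2]),np.cos(j[1]+j[2])
    t=R.from_quat([q[1],q[2],q[3],q[0]]).as_matrix()[:,2]
    A+=[[c,-s,0,c*s2,c*s3,c*c3,t[0]],[s,c,0,s*s2,s*s3,s*c3,t[1]],[0,0,1,c2,c3,-s3,t[2]]]; b+=p
x,r,_,_=np.linalg.lstsq(np.array(A),np.array(b),rcond=None)
print('a d H L2 L3 off L',x.round(1)); res=(np.array(A)@x-b); print(res.reshape(-1,3).round(1))
E
```

```text
a d H L2 L3 off L [  0.  116.2 201.  439.  397.3  38.8 236.7]
[[-0.   0.2  0.3]
 [ 0.  -0.3 -0.2]
 [ 0.1 -0.5 -0.2]
 [ 0.   0.2 -0.2]
 [-0.2  0.2  0.3]
 [ 0.  -0.1 -0. ]
 [ 0.1  0.1  0.1]
 [-0.   0.  -0.2]
 [-0.  -0.   0.1]
 [-0.   0.1  0.2]
 [ 0.   0.  -0.2]]
```

Call:
apply_moves(targets=[[75, [15, 25, -8], [0, 0, 0]], [75, [31, 50, -14], [0, 0, 0]], [75, [40, 66, -17], [0, 0, 0]], [75, [46, 75, -19], [0, 0, 0]], [75, [46, 75, -19], [0, 0, 0]], [75, [46, 75, -19], [0, 0, 0]], [40, [46, 75, -19], [0, 0, 0]], [40, [46, 75, -19], [0, 0, 0]], [40, [46, 75, -19], [0, 0, 0]], [40, [46, 75, -19], [0, 0, 0]], [40, [46, 75, -19], [0, 0, 0]], [40, [46, 75, -19], [0, 0, 0]]])

```text
time_s: 31.05
eef_pos: [386.0, -122.9, 60.2]
ee_rot: [-0.317, 0.667, 0.377, 0.559]
force: [0.1, -4.8, 5.9]
grip_width: 0.591
grip_force: 65.1
```

```bash
python3 - <<'E'
from h import *
s=ctrl.sense(); print(s['time_s'],s['joints'].round(3),s['eef_pos'],s['ee_rot'].round(4),s['grip_width'],s['force']); stand('top')
p=s['eef_pos']; go(p+[0,0,90],-31,-10); a=want(-31,-10)
go((530,140,170),92.8,-10,p,a)
E
```

```text
31.05 [-1.163  0.841  2.015  0.928  1.565 -1.339] [ 385.96892346 -122.93713591   60.21288168] [-0.3167  0.6669  0.3771  0.5592] 0.5914067926607715 [ 0.09781634 -4.79715578  5.91977337]
top [334. 263.] 447 z 102.7 (array([ 383.3, -136.8]), array([104. ,  76.5]), 87.2)
top 192 (array([ 379.5, -136.7]), array([90.4, 52.4]), 62.1)
shift [-0. -0. 90.] turn [-77.2  46.3   0. ]
shift [144.  262.9 109.8] turn [ -0.   -0.  123.8]
```

Call:
apply_moves(targets=[[40, [0, 0, 30], [0, 0, 0]], [40, [0, 0, 70], [0, 0, 0]], [40, [0, 0, 100], [-77.2, 46.3, 0]], [40, [0, 0, 100], [-77.2, 46.3, 0]], [40, [0, 0, 100], [-77.2, 46.3, 0]], [40, [0, 0, 100], [-77.2, 46.3, 0]], [40, [0, 0, 100], [-77.2, 46.3, 0]], [40, [0, 0, 100], [-77.2, 46.3, 0]], [40, [0, 0, 100], [-77.2, 46.3, 0]], [40, [0, 0, 100], [-77.2, 46.3, 0]], [40, [0, 0, 100], [-77.2, 46.3, 0]], [40, [0, 0, 100], [-77.2, 46.3, 0]], [40, [0, 0, 100], [-77.2, 46.3, 0]], [40, [0, 0, 100], [-77.2, 46.3, 0]], [40, [0, 0, 100], [-77.2, 46.3, 0]]])

```text
time_s: 32.6
eef_pos: [385.7, -122.3, 159.6]
ee_rot: [0.042, 0.867, 0.491, -0.076]
force: [-0.2, -0.4, -0.5]
grip_width: 0.595
grip_force: 64.6
```

Call:
apply_moves(targets=[[40, [135, 270, 10], [0, 0, 123.8]], [40, [135, 270, 10], [0, 0, 123.8]], [40, [135, 270, 10], [0, 0, 123.8]], [40, [135, 270, 10], [0, 0, 123.8]], [40, [135, 270, 10], [0, 0, 123.8]], [40, [135, 270, 10], [0, 0, 123.8]], [40, [135, 270, 10], [0, 0, 123.8]], [40, [135, 270, 10], [0, 0, 123.8]], [40, [135, 270, 10], [0, 0, 123.8]], [40, [135, 270, 10], [0, 0, 123.8]], [40, [135, 270, 10], [0, 0, 123.8]], [40, [135, 270, 10], [0, 0, 123.8]], [40, [135, 270, 10], [0, 0, 123.8]], [40, [135, 270, 10], [0, 0, 123.8]], [40, [135, 270, 10], [0, 0, 123.8]], [40, [135, 270, 10], [0, 0, 123.8]], [40, [135, 270, 10], [0, 0, 123.8]], [40, [135, 270, 10], [0, 0, 123.8]], [40, [135, 270, 10], [0, 0, 123.8]]])

```text
time_s: 34.5
eef_pos: [520.8, 147.3, 169.9]
ee_rot: [0.088, -0.024, 0.996, 0.002]
force: [0.5, 0.5, -1.1]
grip_width: 0.594
grip_force: 64.6
```

```bash
python3 - <<'E'
from h import *
s=ctrl.sense(); print(s['time_s'],s['joints'].round(3),s['eef_pos'],s['ee_rot'].round(4),s['grip_width'],s['force'])
go((521,147,37),92.8,-10)
im,d=capture('side'); cv2.imwrite('pics/s9.png',cv2.resize(im[100:320,150:450],None,fx=2.4,fy=2.4))
E
```

```text
34.5 [ 0.06   0.345  1.685 -0.002  0.936 -1.557] [520.83000322 147.31811285 169.94960546] [ 0.0876 -0.0236  0.9959  0.0023] 0.593918247408474 [ 0.54801463  0.50057191 -1.05327548]
shift [   0.2   -0.3 -132.9] turn [-0.   0.   0.1]
```

View pics/s9.png

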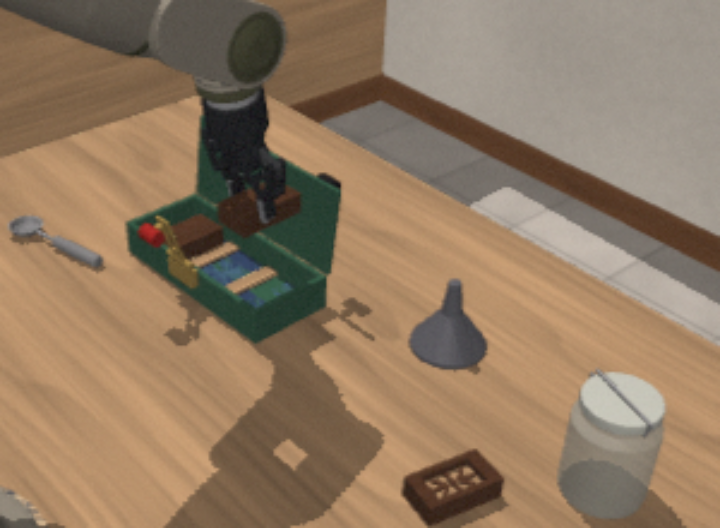

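Mould hangs level above the right pocket, plain face up. Lower and release.

Call:
apply_moves(targets=[[40, [0, 0, -50], [0, 0, 0]], [40, [0, 0, -90], [0, 0, 0]], [40, [0, 0, -115], [0, 0, 0]], [40, [0, 0, -126], [0, 0, 0]], [40, [0, 0, -132], [0, 0, 0]], [40, [0, 0, -132], [0, 0, 0]], [40, [0, 0, -132], [0, 0, 0]], [64, [0, 0, -132], [0, 0, 0]], [64, [0, 0, -132], [0, 0, 0]], [64, [0, 0, -132], [0, 0, 0]], [64, [-4, 0, -105], [0, 0, 0]], [64, [-12, 0, -60], [0, 0, 0]], [64, [-20, 0, 0], [0, 0, 0]], [70, [-80, -50, 10], [0, 0, 0]], [70, [-120, -130, 10], [0, 0, 0]], [70, [-120, -200, 10], [0, 0, 0]], [70, [-120, -200, 10], [0, 0, 0]]])

```text
time_s: 36.25
eef_pos: [409.0, -22.3, 179.6]
ee_rot: [0.088, -0.025, 0.996, 0.002]
force: [1.3, -1.0, -0.1]
grip_width: 0.818
grip_force: 0.0
```

```bash
python3 - <<'E'
from h import *
s=ctrl.sense(); print(s['time_s'],s['joints'].round(3),s['eef_pos'],s['ee_rot'].round(4),s['grip_width'],s['force'])
im,_,_=moulds('top',zlo=27,zhi=41); moulds('top'); moulds('side'); cv2.imwrite('pics/t1.png',cv2.resize(im[170:270,140:280],None,fx=5,fy=5))
E
```

```text
36.25 [-0.387  0.047  2.031  0.094  0.904 -2.06 ] [409.00960084 -22.26706714 179.55055433] [ 0.0885 -0.0248  0.9958  0.0019] 0.8176770337750847 [ 1.28020889 -0.99406139 -0.08348457]
top mould? px [311. 168.] (array([669.5, -70.1]), array([71.9, 70.7]), 0.4) z 33.5 212 bright 0
top mould? px [236. 212.] (array([534.2, 148.2]), array([95.7, 52.4]), 3.4) z 36.5 519 bright 0
top mould? px [177. 214.] (array([527.2, 316.2]), array([94.9, 53.9]), 2.9) z 36.3 532 bright 0
top mould? px [376. 233.] (array([ 483.9, -258.1]), array([95.3, 52.9]), -12.6) z 30.6 243 bright 0
top mould? px [310. 169.] (array([670.4, -70.3]), array([85.7, 81.1]), -7.6) z 26.5 315 bright 0
top mould? px [180. 219.] (array([527.4, 318.3]), array([95.7, 57.4]), 3.2) z 33.4 181 bright 0
top mould? px [375. 232.] (array([ 483.9, -257.8]), array([95.8, 54.2]), -12.1) z 26.3 551 bright 61
top mould? px [466. 331.] (array([ 204.5, -513.6]), array([112.5,  82.9]), 4.2) z 22.1 820 bright 754
side mould? px [494.  98.] (array([2226.5,  305.2]), array([784.5,  44.6]), 89.4) z 27.0 469 bright 469
side mould? px [229. 195.] (array([543.1, 329.9]), array([108.4,  56.6]), 68.4) z 32.4 183 bright 0
side mould? px [236. 221.] (array([468.2, 223.6]), array([289.3,  46.8]), -78.3) z 27.9 255 bright 11
side mould? px [336. 241.] (array([658.7, -79.9]), array([82.7, 61.9]), -54.2) z 25.6 212 bright 12
side mould? px [338. 300.] (array([ 482. , -258.6]), array([98.4, 56.6]), -11.1) z 26.0 596 bright 106
side mould? px [399. 305.] (array([ 594.3, -364.7]), array([95.7, 47.8]), -65.1) z 27.7 188 bright 182
```

View pics/t1.png

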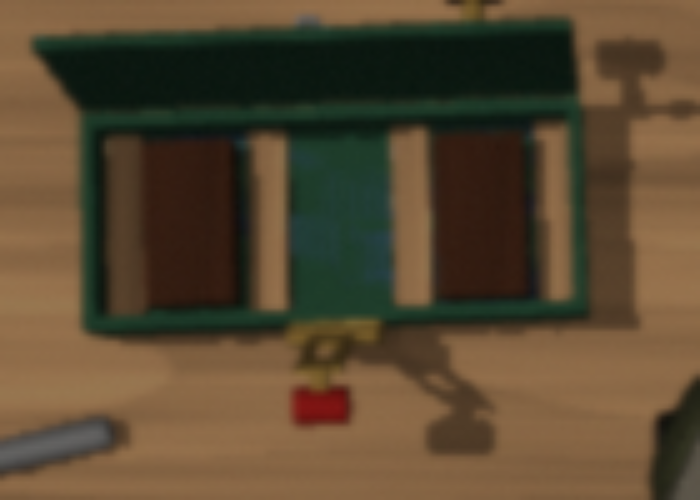

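Both placed moulds sit in the right and left pockets; the middle one is empty (green-blue floor at centre). Now the last mould.

```bash
python3 - <<'E'
from h import *
a=go((420,-150,180),-5,0); b=go((468.3,-255,180),-101.7,35,*a)
E
```

```text
shift [  10.3 -126.3    0.6] turn [  8.3   7.9 -97.1]
shift [  48.3 -105.     0. ] turn [ 23.5 -31.6 -93.4]
```

Call:
apply_moves(targets=[[75, [10, -126, 0], [8.3, 7.9, -97.1]], [75, [10, -126, 0], [8.3, 7.9, -97.1]], [75, [10, -126, 0], [8.3, 7.9, -97.1]], [75, [10, -126, 0], [8.3, 7.9, -97.1]], [75, [10, -126, 0], [8.3, 7.9, -97.1]], [75, [10, -126, 0], [8.3, 7.9, -97.1]], [75, [10, -126, 0], [8.3, 7.9, -97.1]], [75, [10, -126, 0], [8.3, 7.9, -97.1]], [75, [10, -126, 0], [8.3, 7.9, -97.1]], [75, [10, -126, 0], [8.3, 7.9, -97.1]], [75, [10, -126, 0], [8.3, 7.9, -97.1]], [75, [10, -126, 0], [8.3, 7.9, -97.1]], [75, [10, -126, 0], [8.3, 7.9, -97.1]]])

```text
time_s: 37.7
eef_pos: [420.6, -146.0, 178.8]
ee_rot: [0.0, 0.734, 0.679, 0.001]
force: [-0.2, -0.1, 0.1]
grip_width: 0.881
grip_force: 0.0
```

Call:
apply_moves(targets=[[75, [48, -105, 0], [23.5, -31.6, -93.4]], [75, [48, -105, 0], [23.5, -31.6, -93.4]], [75, [48, -105, 0], [23.5, -31.6, -93.4]], [75, [48, -105, 0], [23.5, -31.6, -93.4]], [75, [48, -105, 0], [23.5, -31.6, -93.4]], [75, [48, -105, 0], [23.5, -31.6, -93.4]], [75, [48, -105, 0], [23.5, -31.6, -93.4]], [75, [48, -105, 0], [23.5, -31.6, -93.4]], [75, [48, -105, 0], [23.5, -31.6, -93.4]], [75, [48, -105, 0], [23.5, -31.6, -93.4]], [75, [48, -105, 0], [23.5, -31.6, -93.4]], [75, [48, -105, 0], [23.5, -31.6, -93.4]], [75, [48, -105, 0], [23.5, -31.6, -93.4]], [75, [48, -105, -50], [23.5, -31.6, -93.4]], [75, [48, -105, -80], [23.5, -31.6, -93.4]], [75, [48, -105, -80], [23.5, -31.6, -93.4]], [75, [48, -105, -80], [23.5, -31.6, -93.4]]])

```text
time_s: 39.4
eef_pos: [468.6, -252.2, 99.6]
ee_rot: [0.032, 0.949, -0.093, 0.3]
force: [-0.6, -0.2, -0.3]
grip_width: 0.88
grip_force: 0.0
```

```bash
python3 - <<'E'
from h import *
s=ctrl.sense(); print(s['time_s'],s['joints'].round(3),s['eef_pos'],s['ee_rot'].round(4),s['grip_width'])
moulds('side'); go((468.3,-255,27),-101.7,35)
E
```

```text
39.4 [-0.882  0.346  2.06   1.029  0.433 -0.005] [ 468.64743838 -252.18311568   99.64100183] [ 0.0324  0.9489 -0.0932  0.2996] 0.8801331329823936
side mould? px [495.  98.] (array([2225.6,  306.8]), array([783.4,  36.6]), -90.0) z 26.9 461 bright 461
side mould? px [265. 217.] (array([548.1, 152.4]), array([88. , 65.7]), 1.6) z 33.5 162 bright 2
side mould? px [336. 241.] (array([657.7, -80.1]), array([79. , 59.9]), -52.9) z 25.5 215 bright 31
side mould? px [337. 301.] (array([ 481.5, -259.1]), array([98.1, 55.3]), -11.5) z 25.4 553 bright 84
side mould? px [399. 306.] (array([ 593.4, -365.4]), array([95.2, 47.4]), -64.4) z 26.7 186 bright 184
shift [ -0.6  -2.5 -73.4] turn [ 0.4  0.1 -0.4]
```

Call:
apply_moves(targets=[[75, [0, -3, -30], [0, 0, 0]], [75, [0, -3, -60], [0, 0, 0]], [75, [0, -3, -72], [0, 0, 0]], [75, [0, -3, -72], [0, 0, 0]], [75, [0, -3, -72], [0, 0, 0]], [40, [0, -3, -72], [0, 0, 0]], [40, [0, -3, -72], [0, 0, 0]], [40, [0, -3, -72], [0, 0, 0]], [40, [0, -3, -72], [0, 0, 0]], [40, [0, -3, -72], [0, 0, 0]], [40, [0, -3, -72], [0, 0, 0]]])

```text
time_s: 40.55
eef_pos: [468.5, -255.6, 28.5]
ee_rot: [0.033, 0.948, -0.094, 0.301]
force: [-7.5, 3.1, 10.9]
grip_width: 0.598
grip_force: 60.6
```

```bash
python3 - <<'E'
from h import *
s=ctrl.sense(); print(s['time_s'],s['joints'].round(3),s['eef_pos'],s['ee_rot'].round(4),s['grip_width'],s['force'])
go((400,-100,150),-31,-55)
E
```

```text
40.55 [-0.887  0.517  2.085  1.475  0.372 -0.491] [ 468.45129398 -255.60308696   28.54921201] [ 0.0333  0.9485 -0.0942  0.3007] 0.5976894750979963 [-7.50247876  3.10236238 10.93191629]
shift [-68.5 155.6 121.5] turn [-38.   87.   54.3]
```

Call:
apply_moves(targets=[[40, [0, 0, 50], [0, 0, 0]], [40, [0, 0, 100], [0, 0, 0]], [40, [-30, 60, 122], [-38, 87, 54.3]], [40, [-68, 156, 122], [-38, 87, 54.3]], [40, [-68, 156, 122], [-38, 87, 54.3]], [40, [-68, 156, 122], [-38, 87, 54.3]], [40, [-68, 156, 122], [-38, 87, 54.3]], [40, [-68, 156, 122], [-38, 87, 54.3]], [40, [-68, 156, 122], [-38, 87, 54.3]], [40, [-68, 156, 122], [-38, 87, 54.3]], [40, [-68, 156, 122], [-38, 87, 54.3]], [40, [-68, 156, 122], [-38, 87, 54.3]], [40, [-68, 156, 122], [-38, 87, 54.3]], [40, [-68, 156, 122], [-38, 87, 54.3]], [40, [-68, 156, 122], [-38, 87, 54.3]], [40, [-68, 156, 122], [-38, 87, 54.3]], [40, [-68, 156, 122], [-38, 87, 54.3]], [40, [-68, 156, 122], [-38, 87, 54.3]], [40, [-68, 156, 122], [-38, 87, 54.3]]])

```text
time_s: 42.45
eef_pos: [400.1, -99.4, 149.4]
ee_rot: [0.228, 0.773, 0.435, -0.401]
force: [-0.2, 0.5, -1.0]
grip_width: 0.596
grip_force: 64.0
```

```bash
python3 - <<'E'
from h import *
s=ctrl.sense(); print(s['time_s'],s['joints'].round(3),s['eef_pos'],s['ee_rot'].round(4),s['grip_width'])
go((400,-100,64),-31,-55)
im,d=capture('side'); cv2.imwrite('pics/s10.png',cv2.resize(im[130:350,200:450],None,fx=2.4,fy=2.4))
E
```

```text
42.45 [-0.1    0.529  1.775 -0.843  1.447  0.832] [400.11217268 -99.35827338 149.40684548] [ 0.2282  0.7731  0.4348 -0.4014] 0.5963375793099913
shift [ -0.1  -0.6 -85.4] turn [0.1 0.2 0.2]
```

View pics/s10.png

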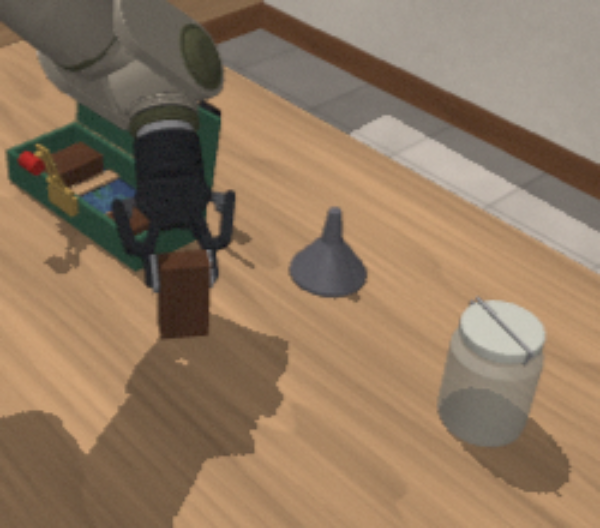

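Same upright pose as before; set down and regrasp from the other side.

Call:
apply_moves(targets=[[40, [0, 0, -50], [0, 0, 0]], [40, [0, 0, -75], [0, 0, 0]], [40, [0, 0, -82], [0, 0, 0]], [40, [0, 0, -85], [0, 0, 0]], [40, [0, 0, -87], [0, 0, 0]], [40, [0, 0, -87], [0, 0, 0]], [40, [0, 0, -87], [0, 0, 0]]])

```text
time_s: 43.2
eef_pos: [400.5, -99.4, 63.3]
ee_rot: [0.229, 0.772, 0.435, -0.402]
force: [0.6, -0.2, 6.3]
grip_width: 0.592
grip_force: 64.4
```

Call:
apply_moves(targets=[[56, [0, 0, 0], [0, 0, 0]], [60, [0, 0, 0], [0, 0, 0]], [75, [0, 0, 0], [0, 0, 0]], [75, [0, 0, 0], [0, 0, 0]], [75, [8, 14, 12], [0, 0, 0]], [75, [19, 32, 26], [0, 0, 0]], [75, [38, 63, 52], [0, 0, 0]], [75, [38, 63, 100], [0, 0, 0]], [75, [38, 63, 130], [0, 0, 0]], [75, [38, 63, 130], [0, 0, 0]]])

```text
time_s: 44.2
eef_pos: [439.1, -35.9, 195.1]
ee_rot: [0.23, 0.773, 0.435, -0.4]
force: [-0.3, -0.8, -1.0]
grip_width: 0.882
grip_force: 0.0
```

```bash
python3 - <<'E'
from h import *
s=ctrl.sense(); print(s['time_s'],s['eef_pos'],s['grip_width'])
stand(); stand('top'); a=go((340,-198,190),-31,0); b=go((340,-198,77),-31,80,*a)
E
```

```text
44.2 [439.10623565 -35.92702514 195.10611864] 0.8821207645532694
side [276. 272.] 466 z 98.7 (array([ 390.4, -113.2]), array([52.5, 32.6]), -31.9)
top 174 (array([ 390.6, -113.3]), array([52. , 32.6]), -31.9)
top [327. 262.] 213 z 102.8 (array([ 393.2, -111.3]), array([52.2, 28.8]), -31.9)
top 187 (array([ 393.5, -111.1]), array([52.3, 28.2]), -31.0)
shift [ -97.8 -161.9   -1.7] turn [ 47.2 -28.4   0.1]
shift [   0    0 -113] turn [ 68.6 -41.2   0. ]
```

Call:
apply_moves(targets=[[75, [-20, -40, 40], [47.2, -28.4, 0]], [75, [-60, -90, 20], [47.2, -28.4, 0]], [75, [-98, -161, 0], [47.2, -28.4, 0]], [75, [-98, -161, 0], [47.2, -28.4, 0]], [75, [-98, -161, 0], [47.2, -28.4, 0]], [75, [-98, -161, 0], [47.2, -28.4, 0]], [75, [-98, -161, 0], [47.2, -28.4, 0]], [75, [-98, -161, 0], [47.2, -28.4, 0]]])

```text
time_s: 45.1
eef_pos: [338.9, -198.2, 190.9]
ee_rot: [-0.001, 0.872, 0.49, -0.0]
force: [0.4, -1.2, 0.4]
grip_width: 0.872
grip_force: 0.0
```

Call:
apply_moves(targets=[[75, [0, 0, 0], [68.6, -41.2, 0]], [75, [0, 0, 0], [68.6, -41.2, 0]], [75, [0, 0, 0], [68.6, -41.2, 0]], [75, [0, 0, 0], [68.6, -41.2, 0]], [75, [0, 0, 0], [68.6, -41.2, 0]], [75, [0, 0, 0], [68.6, -41.2, 0]], [75, [0, 0, 0], [68.6, -41.2, 0]], [75, [0, 0, 0], [68.6, -41.2, 0]], [75, [0, 0, 0], [68.6, -41.2, 0]], [75, [0, 0, 0], [68.6, -41.2, 0]], [75, [0, 0, -40], [68.6, -41.2, 0]], [75, [0, 0, -80], [68.6, -41.2, 0]], [75, [0, 0, -113], [68.6, -41.2, 0]], [75, [0, 0, -113], [68.6, -41.2, 0]], [75, [0, 0, -113], [68.6, -41.2, 0]], [75, [0, 0, -113], [68.6, -41.2, 0]]])

```text
time_s: 46.7
eef_pos: [340.1, -197.2, 80.1]
ee_rot: [-0.317, 0.667, 0.378, 0.558]
force: [-0.6, -0.3, 0.2]
grip_width: 0.878
grip_force: 0.0
```

```bash
python3 - <<'E'
from h import *
s=ctrl.sense(); print(s['time_s'],s['eef_pos'],s['grip_width'],s['force'])
stand('top'); go((386.3,-122.1,55),-31,80)
E
```

```text
46.7 [ 340.14930509 -197.17880199   80.07114975] 0.8776654103853885 [-0.56040684 -0.30157868  0.21449989]
top [327. 262.] 214 z 103.0 (array([ 393.4, -111.3]), array([52.5, 28.6]), -31.2)
top 189 (array([ 393.4, -111.3]), array([52.5, 28.6]), -31.2)
shift [ 46.2  75.2 -25.1] turn [ 0.1 -0.1 -0.1]
```

Call:
apply_moves(targets=[[75, [15, 25, -10], [0, 0, 0]], [75, [31, 50, -19], [0, 0, 0]], [75, [40, 66, -23], [0, 0, 0]], [75, [46, 75, -25], [0, 0, 0]], [75, [46, 75, -25], [0, 0, 0]], [75, [46, 75, -25], [0, 0, 0]], [40, [46, 75, -25], [0, 0, 0]], [40, [46, 75, -25], [0, 0, 0]], [40, [46, 75, -25], [0, 0, 0]], [40, [46, 75, -25], [0, 0, 0]], [40, [46, 75, -25], [0, 0, 0]], [40, [46, 75, -25], [0, 0, 0]]])

```text
time_s: 47.95
eef_pos: [386.1, -122.6, 54.1]
ee_rot: [-0.317, 0.667, 0.377, 0.559]
force: [-0.8, -4.0, 5.8]
grip_width: 0.595
grip_force: 64.6
```

```bash
python3 - <<'E'
from h import *
s=ctrl.sense(); print(s['time_s'],s['eef_pos'],s['ee_rot'].round(4),s['grip_width'],s['force'])
p=s['eef_pos']; go(p+[0,0,100],-31,-10); a=want(-31,-10); off=47.5-p[2]; y=np.radians(2.8)
tgt=np.array([529.6+off*np.cos(y),231.4+off*np.sin(y),p[2]+130]); print(off,tgt); go(tgt,92.8,-10,p+[0,0,100],a)
E
```

```text
47.95 [ 386.06121085 -122.60664244   54.14612688] [-0.3168  0.6671  0.3767  0.5593] 0.5954447362110638 [-0.77819353 -4.03388347  5.84014241]
shift [  0.   0. 100.] turn [-77.2  46.3   0.1]
-6.646126882286218 [522.96180768 231.07533823 184.14612688]
shift [136.9 353.7  30. ] turn [ -0.   -0.  123.8]
```

Call:
apply_moves(targets=[[40, [0, 0, 30], [0, 0, 0]], [40, [0, 0, 70], [0, 0, 0]], [40, [0, 0, 100], [-77.2, 46.3, 0]], [40, [0, 0, 100], [-77.2, 46.3, 0]], [40, [0, 0, 100], [-77.2, 46.3, 0]], [40, [0, 0, 100], [-77.2, 46.3, 0]], [40, [0, 0, 100], [-77.2, 46.3, 0]], [40, [0, 0, 100], [-77.2, 46.3, 0]], [40, [0, 0, 100], [-77.2, 46.3, 0]], [40, [0, 0, 100], [-77.2, 46.3, 0]], [40, [0, 0, 100], [-77.2, 46.3, 0]], [40, [0, 0, 100], [-77.2, 46.3, 0]], [40, [0, 0, 100], [-77.2, 46.3, 0]], [40, [0, 0, 100], [-77.2, 46.3, 0]], [40, [0, 0, 100], [-77.2, 46.3, 0]]])

```text
time_s: 49.45
eef_pos: [385.8, -121.9, 153.5]
ee_rot: [0.043, 0.867, 0.49, -0.075]
force: [-0.5, 0.2, -1.7]
grip_width: 0.587
grip_force: 64.0
```

Call:
apply_moves(targets=[[40, [20, 30, 30], [0, 0, 123.8]], [40, [40, 75, 30], [0, 0, 123.8]], [40, [60, 120, 30], [0, 0, 123.8]], [40, [90, 170, 30], [0, 0, 123.8]], [40, [120, 210, 30], [0, 0, 123.8]], [40, [137, 250, 30], [0, 0, 123.8]], [40, [137, 290, 30], [0, 0, 123.8]], [40, [137, 330, 30], [0, 0, 123.8]], [40, [137, 354, 30], [0, 0, 123.8]], [40, [137, 354, 30], [0, 0, 123.8]], [40, [137, 354, 30], [0, 0, 123.8]], [40, [137, 354, 30], [0, 0, 123.8]], [40, [137, 354, 30], [0, 0, 123.8]], [40, [137, 354, 30], [0, 0, 123.8]], [40, [137, 354, 30], [0, 0, 123.8]], [40, [137, 354, 30], [0, 0, 123.8]], [40, [137, 354, 30], [0, 0, 123.8]], [40, [137, 354, 30], [0, 0, 123.8]], [40, [137, 354, 30], [0, 0, 123.8]]])

```text
time_s: 51.35
eef_pos: [523.0, 231.8, 183.8]
ee_rot: [0.087, -0.023, 0.996, 0.003]
force: [-0.1, -0.9, -1.0]
grip_width: 0.593
grip_force: 64.0
```

```bash
python3 - <<'E'
from h import *
s=ctrl.sense(); print(s['time_s'],s['joints'].round(3),s['eef_pos'],s['ee_rot'].round(4),s['grip_width'],s['force'])
go((523,231,37),92.8,-10)
im,d=capture('side'); cv2.imwrite('pics/s11.png',cv2.resize(im[100:320,150:450],None,fx=2.4,fy=2.4))
E
```

```text
51.35 [ 0.225  0.396  1.571 -0.036  1.002 -1.376] [522.97795622 231.76314356 183.82100028] [ 0.0875 -0.0232  0.9959  0.0025] 0.5926993486714172 [-0.13302127 -0.92939203 -0.98072829]
shift [   0.    -0.8 -146.8] turn [-0.1  0.   0.1]
```

View pics/s11.png

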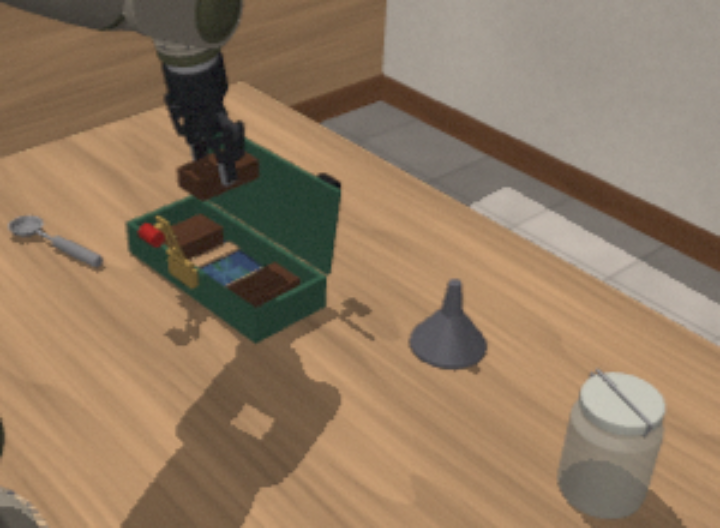

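Call:
apply_moves(targets=[[40, [0, -1, -50], [0, 0, 0]], [40, [0, -1, -100], [0, 0, 0]], [40, [0, -1, -130], [0, 0, 0]], [40, [0, -1, -140], [0, 0, 0]], [40, [0, -1, -146], [0, 0, 0]], [40, [0, -1, -146], [0, 0, 0]], [40, [0, -1, -146], [0, 0, 0]], [63, [0, -1, -146], [0, 0, 0]], [63, [0, -1, -146], [0, 0, 0]], [63, [0, -1, -146], [0, 0, 0]], [63, [-2, -1, -125], [0, 0, 0]], [63, [-3, -1, -80], [0, 0, 0]], [63, [0, -1, -30], [0, 0, 0]], [63, [0, -1, 50], [0, 0, 0]], [63, [0, -1, 100], [0, 0, 0]], [63, [0, -80, 100], [0, 0, 0]], [63, [-100, -250, 100], [0, 0, 0]], [63, [-100, -250, 100], [0, 0, 0]], [63, [-100, -250, 100], [0, 0, 0]], [63, [-100, -250, 100], [0, 0, 0]]])

```text
time_s: 53.4
eef_pos: [433.2, 3.9, 282.8]
ee_rot: [0.088, -0.024, 0.996, 0.002]
force: [1.3, -0.6, 0.8]
grip_width: 0.735
grip_force: 0.0
```

```bash
python3 - <<'E'
from h import *
s=ctrl.sense(); print(s['time_s'],s['joints'].round(3),s['eef_pos'],s['ee_rot'].round(4),s['grip_width'],s['force'])
im,d,P=moulds('top',zlo=27,zhi=41)
hsv=cv2.cvtColor(im,cv2.COLOR_BGR2HSV).astype(int); H,S,V=hsv[...,0],hsv[...,1],hsv[...,2]
b=(V<45)&(np.hypot(P[...,0]-660,P[...,1]-145)<60)&(P[...,2]>110)
print('lidknob',b.sum(),np.nanmedian(P[b],0),np.nanmin(P[b],0),np.nanmax(P[b],0))
r=((H<6)|(H>174))&(S>180)&(V>60)&(P[...,0]>300)&(P[...,2]<150); print('red',r.sum(),np.nanmedian(P[r],0))
go((654,147,220),92.8,0)
E
```

```text
53.4 [-0.297 -0.012  1.802  0.064  1.186 -1.935] [433.18809552   3.86569072 282.81654598] [ 0.088  -0.024   0.9958  0.0023] 0.7347594914958966 [ 1.3120198  -0.63112816  0.82801476]
top mould? px [311. 169.] (array([669.5, -70.5]), array([75.1, 71. ]), -43.6) z 32.2 217 bright 0
top mould? px [207. 214.] (array([530.5, 230.8]), array([96.2, 52.9]), 1.9) z 36.1 535 bright 0
top mould? px [236. 213.] (array([534.1, 148.1]), array([95.9, 52.3]), 3.5) z 36.6 523 bright 0
top mould? px [177. 214.] (array([527.1, 317. ]), array([94.2, 53.3]), 2.1) z 36.5 543 bright 0
lidknob 245 [611.68304447 143.89530964 155.67263963] [603.41375617 108.19505179 111.3385944 ] [653.72148887 180.04463451 177.10238804]
red 63 [416.75759019 224.78316799 129.25474735]
shift [222.5 148.5 -63.1] turn [-0.3 10.1  0.3]
```

Call:
apply_moves(targets=[[50, [60, 40, 0], [0, 10.1, 0]], [50, [120, 80, 0], [0, 10.1, 0]], [50, [180, 120, 0], [0, 10.1, 0]], [50, [220.5, 143.5, -30], [0, 10.1, 0.3]], [50, [220.5, 143.5, -63], [0, 10.1, 0.3]], [50, [220.5, 143.5, -63], [0, 10.1, 0.3]], [50, [220.5, 143.5, -63], [0, 10.1, 0.3]], [50, [220.5, 143.5, -63], [0, 10.1, 0.3]]])

```text
time_s: 54.25
eef_pos: [654.8, 148.7, 219.2]
ee_rot: [-0.001, -0.026, 1.0, 0.005]
force: [0.2, -0.1, 0.9]
grip_width: 0.58
grip_force: 0.0
```

```bash
python3 - <<'E'
from h import *
s=ctrl.sense(); print(s['time_s'],s['eef_pos'],s['ee_rot'].round(4))
go((653.8,147.4,143.5),92.8,0)
y=np.radians(2.8);c,sn=np.cos(y),np.sin(y)
l=lambda f:np.array([-103*np.cos(f)+36*np.sin(f),103*np.sin(f)+36*np.cos(f)])
for f in list(np.arange(1.78,0,-.13))+[0]: d=l(f)-l(1.78); print(round(f,2),np.round([d[0]*c,d[0]*sn,d[1]],0).tolist())
E
```

```text
54.25 [654.81042396 148.65420552 219.19787596] [-8.000e-04 -2.620e-02  9.996e-01  4.600e-03]
shift [ -1.   -1.3 -75.7] turn [-0.5 -0.1 -0.2]
1.78 [0.0, 0.0, 0.0]
1.65 [-13.0, -1.0, 7.0]
1.52 [-26.0, -1.0, 11.0]
1.39 [-40.0, -2.0, 15.0]
1.26 [-54.0, -3.0, 16.0]
1.13 [-68.0, -3.0, 15.0]
1.0 [-82.0, -4.0, 13.0]
0.87 [-95.0, -5.0, 9.0]
0.74 [-108.0, -5.0, 3.0]
0.61 [-120.0, -6.0, -5.0]
0.48 [-131.0, -6.0, -14.0]
0.35 [-141.0, -7.0, -24.0]
0.22 [-149.0, -7.0, -36.0]
0.09 [-156.0, -8.0, -48.0]
0 [-159.0, -8.0, -57.0]
```

Call:
apply_moves(targets=[[50, [-1, -1, -35], [0, 0, 0]], [50, [-1, -1, -60], [0, 0, 0]], [50, [-1, -1, -76], [0, 0, 0]], [50, [-1, -1, -76], [0, 0, 0]], [50, [-1, -1, -76], [0, 0, 0]], [20, [-1, -1, -76], [0, 0, 0]], [20, [-1, -1, -76], [0, 0, 0]], [20, [-1, -1, -76], [0, 0, 0]], [20, [-1, -1, -76], [0, 0, 0]], [20, [-1, -1, -76], [0, 0, 0]], [20, [-1, -1, -76], [0, 0, 0]]], squeeze=40)

```text
time_s: 55.35
eef_pos: [654.8, 147.7, 145.5]
ee_rot: [0.001, -0.026, 1.0, 0.005]
force: [0.7, 1.0, 6.0]
grip_width: 0.342
grip_force: 39.7
```

Call:
apply_moves(targets=[[20, [-13, -1, 7], [0, 0, 0]], [20, [-26, -1, 11], [0, 0, 0]], [20, [-40, -2, 15], [0, 0, 0]], [20, [-54, -3, 16], [0, 0, 0]], [20, [-68, -3, 15], [0, 0, 0]], [20, [-82, -4, 13], [0, 0, 0]], [20, [-95, -5, 9], [0, 0, 0]], [20, [-108, -5, 3], [0, 0, 0]], [20, [-120, -6, -5], [0, 0, 0]], [20, [-131, -6, -14], [0, 0, 0]], [20, [-141, -7, -24], [0, 0, 0]], [20, [-149, -7, -36], [0, 0, 0]], [20, [-156, -8, -48], [0, 0, 0]], [20, [-159, -8, -57], [0, 0, 0]], [20, [-160, -8, -60], [0, 0, 0]], [20, [-160, -8, -60], [0, 0, 0]], [20, [-160, -8, -60], [0, 0, 0]]])

```text
time_s: 57.05
eef_pos: [494.3, 139.8, 85.4]
ee_rot: [0.0, -0.026, 1.0, 0.005]
force: [-8.2, 1.3, 16.2]
grip_width: 0.345
grip_force: 47.7
```

```bash
python3 - <<'E'
from h import *
s=ctrl.sense(); print(s['time_s'],s['eef_pos'],s['force'],s['grip_width'])
im,d=capture('top'); P=cloud('top',d)
q=P[(abs(P[...,0]-540)<45)&(abs(P[...,1]-270)<60)]; A=np.c_[q[:,:2],np.ones(len(q))]; print('lid plane slope',np.linalg.lstsq(A,q[:,2],rcond=None)[0].round(3),np.median(q[:,2]))
E
```

```text
57.05 [494.25605502 139.79096862  85.44993073] [-8.15235138  1.32142995 16.19511575] 0.34453497999313526
lid plane slope [-8.0000e-03  0.0000e+00  6.4163e+01] 59.967812101734694
```

Call:
apply_moves(targets=[[50, [0, 0, 0], [0, 0, 0]], [50, [0, 0, 0], [0, 0, 0]], [50, [0, 0, 0], [0, 0, 0]], [50, [0, 0, 50], [0, 0, 0]], [50, [0, 0, 85], [0, 0, 0]], [50, [-40, 43, 85], [0, 0, 0]], [50, [-78, 86, 85], [0, 0, 0]], [50, [-78, 86, 85], [0, 0, 0]], [50, [-78, 86, 85], [0, 0, 0]], [50, [-78, 86, 85], [0, 0, 0]]])

```text
time_s: 58.1
eef_pos: [416.3, 225.4, 168.5]
ee_rot: [-0.0, -0.026, 1.0, 0.005]
force: [0.2, -1.1, -0.2]
grip_width: 0.585
grip_force: 0.0
```

```bash
python3 - <<'E'
from h import *
s=ctrl.sense(); print(s['time_s'],s['eef_pos'],s['force'],s['grip_width'])
go((416.5,225.8,118),92.8,0)
im,d=capture('top'); P=cloud('top',d)
q=P[(abs(P[...,0]-540)<45)&(abs(P[...,1]-270)<60)]; A=np.c_[q[:,:2],np.ones(len(q))]; print('lid plane slope',np.linalg.lstsq(A,q[:,2],rcond=None)[0].round(3),np.median(q[:,2]))
im,d=capture('side'); P=cloud('side',d); hsv=cv2.cvtColor(im,cv2.COLOR_BGR2HSV).astype(int); H,S,V=hsv[...,0],hsv[...,1],hsv[...,2]
r=((H<6)|(H>174))&(S>180)&(V>60)&(P[...,0]>300)&(P[...,2]<150); print('red',r.sum(),np.nanmedian(P[r],0))
y=np.radians(2.8);c,sn=np.cos(y),np.sin(y)
l=lambda f:np.array([66*np.cos(f)-22*np.sin(f),66*np.sin(f)+22*np.cos(f)])
for f in list(np.arange(1.91,0,-.16))+[0]: d=l(f)-l(1.91); print(round(f,2),np.round([d[0]*c,d[0]*sn,d[1]],0).tolist())
E
```

```text
58.1 [416.33184403 225.41986182 168.50745836] [ 0.17924231 -1.05483307 -0.17922422] 0.5847924058148121
shift [  0.2   0.4 -50.5] turn [-0.5 -0.  -0.2]
lid plane slope [-5.0000e-03 -5.0000e-03  6.3765e+01] 60.08099888977347
red 56 [412.62292868 215.37630282 124.87319853]
1.91 [0.0, 0.0, 0.0]
1.75 [9.0, 0.0, 6.0]
1.59 [19.0, 1.0, 11.0]
1.43 [30.0, 1.0, 14.0]
1.27 [41.0, 2.0, 15.0]
1.11 [52.0, 3.0, 14.0]
0.95 [63.0, 3.0, 12.0]
0.79 [73.0, 4.0, 7.0]
0.63 [83.0, 4.0, 2.0]
0.47 [91.0, 4.0, -5.0]
0.31 [99.0, 5.0, -14.0]
0.15 [105.0, 5.0, -23.0]
0 [109.0, 5.0, -33.0]
```

Call:
apply_moves(targets=[[50, [0, 0, -25], [0, 0, 0]], [50, [0, 0, -50], [0, 0, 0]], [50, [0, 0, -50], [0, 0, 0]], [50, [0, 0, -50], [0, 0, 0]], [20, [0, 0, -50], [0, 0, 0]], [20, [0, 0, -50], [0, 0, 0]], [20, [0, 0, -50], [0, 0, 0]], [20, [0, 0, -50], [0, 0, 0]], [20, [0, 0, -50], [0, 0, 0]], [20, [0, 0, -50], [0, 0, 0]]])

```text
time_s: 59.2
eef_pos: [416.4, 226.0, 119.6]
ee_rot: [0.001, -0.026, 1.0, 0.005]
force: [-1.9, 2.4, 5.4]
grip_width: 0.347
grip_force: 40.4
```

Call:
apply_moves(targets=[[20, [9, 0, 6], [0, 0, 0]], [20, [19, 1, 11], [0, 0, 0]], [20, [30, 1, 14], [0, 0, 0]], [20, [41, 2, 15], [0, 0, 0]], [20, [52, 3, 14], [0, 0, 0]], [20, [63, 3, 12], [0, 0, 0]], [20, [73, 4, 7], [0, 0, 0]], [20, [83, 4, 2], [0, 0, 0]], [20, [91, 4, -5], [0, 0, 0]], [20, [99, 5, -14], [0, 0, 0]], [20, [105, 5, -23], [0, 0, 0]], [20, [109, 5, -33], [0, 0, 0]], [20, [109, 5, -35], [0, 0, 0]], [20, [109, 5, -35], [0, 0, 0]], [20, [109, 5, -35], [0, 0, 0]]])

```text
time_s: 60.7
eef_pos: [527.2, 231.5, 85.7]
ee_rot: [0.003, -0.026, 1.0, 0.006]
force: [5.7, 6.9, 7.8]
grip_width: 0.347
grip_force: 52.7
```

Call:
apply_moves(targets=[[50, [0, 0, 0], [0, 0, 0]], [50, [0, 0, 0], [0, 0, 0]], [50, [0, 0, 0], [0, 0, 0]], [50, [0, 0, 50], [0, 0, 0]], [50, [0, 0, 100], [0, 0, 0]], [50, [-50, -50, 130], [0, 0, 0]], [50, [-100, -100, 150], [0, 0, 0]], [50, [-100, -150, 150], [0, 0, 0]], [50, [-100, -200, 150], [0, 0, 0]], [50, [-100, -200, 150], [0, 0, 0]]])

```text
time_s: 61.7
eef_pos: [423.9, 28.7, 234.0]
ee_rot: [-0.0, -0.026, 1.0, 0.004]
force: [0.8, -0.2, 0.4]
grip_width: 0.586
grip_force: 0.0
```

```bash
python3 - <<'E'
from h import *
s=ctrl.sense(); print(s['time_s'],s['eef_pos'],s['force'],s['grip_width'])
for n in('top','side'):
    im,d=capture(n); P=cloud(n,d)
    hsv=cv2.cvtColor(im,cv2.COLOR_BGR2HSV).astype(int); H,S,V=hsv[...,0],hsv[...,1],hsv[...,2]
    r=((H<6)|(H>174))&(S>180)&(V>60)&(P[...,0]>300)&(P[...,2]<150); print(n,'red',r.sum(),np.nanmedian(P[r],0),np.nanmax(P[r],0))
    q=P[(abs(P[...,0]-540)<45)&(abs(P[...,1]-280)<50)]; A=np.c_[q[:,:2],np.ones(len(q))]; print('lid',np.linalg.lstsq(A,q[:,2],rcond=None)[0].round(3),np.median(q[:,2]))
cv2.imwrite('pics/s12.png',cv2.resize(im[130:300,150:350],None,fx=3.5,fy=3.5))
E
```

```text
61.7 [423.89149652  28.74132654 233.95279606] [ 0.7638244  -0.18687924  0.35238839] 0.5857388183563895
top red 79 [519.82369314 230.09342853 105.31785593] [532.03010022 244.48385874 115.55369969]
lid [-6.70000e-02 -1.16000e-01  1.31212e+02] 60.584257185168326
side red 46 [513.92238059 226.82108539 102.01335865] [527.0121197  244.60057308 107.32170405]
lid [-1.24000e-01 -1.61000e-01  1.74775e+02] 59.56676590524046
```

View pics/s12.png

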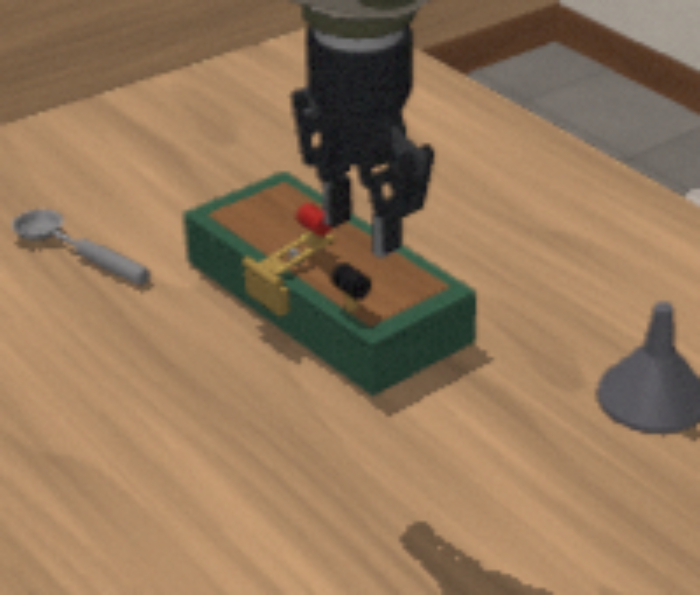

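The hasp grip is still ~9 mm high (hasp ~0.14 rad); press it down with shut fingers.

Call:
apply_moves(targets=[[0, [30, 60, 0], [0, 0, 0]], [0, [60, 120, 0], [0, 0, 0]], [0, [85, 165, 0], [0, 0, 0]], [0, [100, 202, -40], [0, 0, 0]], [0, [100, 202, -85], [0, 0, 0]], [0, [100, 202, -95], [0, 0, 0]], [0, [100, 202, -95], [0, 0, 0]], [0, [100, 202, -103], [0, 0, 0]], [0, [100, 202, -109], [0, 0, 0]], [0, [100, 202, -114], [0, 0, 0]], [0, [100, 202, -118], [0, 0, 0]], [0, [100, 202, -118], [0, 0, 0]]])

```text
time_s: 63.0
eef_pos: [525.2, 232.4, 115.8]
ee_rot: [0.0, -0.026, 1.0, 0.005]
force: [0.7, -0.7, 0.2]
grip_width: -0.001
grip_force: 0.0
```

Call:
apply_moves(targets=[[0, [0, 0, -1], [0, 0, 0]], [0, [0, 0, -2], [0, 0, 0]], [0, [0, 0, -3], [0, 0, 0]], [0, [0, 0, -3], [0, 0, 0]]])

```text
time_s: 63.4
eef_pos: [525.4, 232.5, 115.2]
ee_rot: [0.001, -0.026, 1.0, 0.005]
force: [-6.5, -2.6, 20.6]
grip_width: -0.002
grip_force: 10.3
```

```bash
cat > chk.py <<'E'
from h import *
s=ctrl.sense(); print(s['time_s'],s['eef_pos'],s['force'],s['grip_width'])
for n in('top','side'):
    im,d=capture(n); P=cloud(n,d)
    hsv=cv2.cvtColor(im,cv2.COLOR_BGR2HSV).astype(int); H,S,V=hsv[...,0],hsv[...,1],hsv[...,2]
    r=((H<6)|(H>174))&(S>180)&(V>60)&(P[...,0]>300)&(P[...,2]<150); print(n,'red',r.sum(),np.nanmedian(P[r],0),np.nanmax(P[r],0))
    q=P[(abs(P[...,0]-540)<45)&(abs(P[...,1]-270)<20)&(abs(P[...,2]-58)<15)]; A=np.c_[q[:,:2],np.ones(len(q))]; print('lid',np.linalg.lstsq(A,q[:,2],rcond=None)[0].round(3),np.median(q[:,2]))
E
python3 chk.py
```

```text
63.4 [525.40583204 232.49851673 115.18555736] [-6.51385931 -2.59945214 20.63557423] -0.001847595461910425
  return np.nanmean(a, axis, out=out, keepdims=keepdims)
Traceback (most recent call last):
  File "chk.py", line 6, in <module>
    r=((H<6)|(H>174))&(S>180)&(V>60)&(P[...,0]>300)&(P[...,2]<150); print(n,'red',r.sum(),np.nanmedian(P[r],0),np.nanmax(P[r],0))
                                                                                                               ~~~~~~~~~^^^^^^^^
ValueError: zero-size array to reduction operation fmax which has no identity
```

Firm stop at 20 N: the hasp is down. Retreat and check.

Call:
apply_moves(targets=[[0, [0, 0, 30], [0, 0, 0]], [0, [0, 0, 80], [0, 0, 0]], [0, [-30, -50, 110], [0, 0, 0]], [0, [-80, -100, 120], [0, 0, 0]], [0, [-110, -150, 120], [0, 0, 0]], [0, [-120, -200, 120], [0, 0, 0]], [0, [-120, -270, 120], [0, 0, 0]], [0, [-120, -270, 120], [0, 0, 0]], [0, [-120, -270, 120], [0, 0, 0]]])

```text
time_s: 64.35
eef_pos: [404.1, -40.9, 232.7]
ee_rot: [-0.0, -0.024, 1.0, 0.004]
force: [0.3, -0.0, 0.3]
grip_width: 0.001
grip_force: 0.0
```

```bash
python3 chk.py
```

```text
64.35 [404.1425012  -40.93779779 232.74675761] [ 0.26123888 -0.03755477  0.29845911] 0.001438717301927064
top red 82 [525.83155238 230.62812298  95.93918843] [535.67849783 245.80188296 106.53063297]
lid [-7.0000e-03  4.0000e-03  6.3005e+01] 60.17526372186501
side red 57 [520.72759601 222.68775287  90.71346314] [534.71080017 244.17258676  99.51947442]
lid [-5.0000e-03 -1.1000e-02  6.4951e+01] 59.120967589068414
```

```bash
python3 -c "
from rig import ctrl
print(ctrl.finish_job())"
```

```text
the job is handed in; nothing more can be done
None
```

The job is handed in: all three moulds lie carved face down in their own pockets, the lid is closed, the hasp is flat over it, and the jar, funnel and spoon were left alone; the hand-in gave no verdict.

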